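# Empty the lathe's catch tray into the pail and put the batch on the scale

### The job

Pull out the catch tray of the little bench lathe, put every finished wooden foot lying in it into the small metal pail, and push the tray fully home again. Once all the feet are in the pail, raise the pail's folded-down wire bail upright while the pail stands on the bench, then lift the pail by the bail, set it down upright with its whole base on the bench scale's pan, and let go. Leave the other things on the bench where they are.

Things in the scene. Friction and masses are not known exactly. Their poses are not given: they have to be found in the camera images.
- tray_handle (a point): middle of the dark bar handle on the front of the steel catch tray of the green bench lathe on the robot's left. The bar is round, 10 mm thick, level, 100 mm long, its axis 34 mm above the bench and 42 mm out from the tray's front panel; there is free room above, below and on both sides of it. This point's x axis points from the handle into the machine (pull along -x, push along +x), y runs along the bar, z is up
- tray (a joint): how far the tray is pulled out, m: 0 fully home, 0.20 fully out. It slides against about 2 N of friction and stays where it is left. The feet lie under the lathe's deck when it is home and can be reached from above when it is out about 0.18 or more
- tray_floor (a point): middle of the tray's inner floor, 12 mm above the bench; axes as for the handle. The floor is 195 mm along x and 195 mm along y. Front panel 12 mm thick with top 50 mm above the bench, rear wall top 42 mm, side walls top 24 mm. The lathe's front is a vertical face 113 mm high (deck), in line with the rear side of the tray's front panel when the tray is home; the taller parts above the deck are set back by 60 mm or more
- foot1: turned wooden box foot, solid, 38 mm across and 36 mm high, about 28 g, straight-sided up to 24 mm from its flat base, with a shallow groove and a rounded toe on top. It stands on its flat base in the tray at the start (three to five of five feet are there; None if absent). Origin at its centre, 18 mm above the base; its z axis points from base to toe
- foot2: turned wooden box foot, solid, 38 mm across and 36 mm high, about 28 g, straight-sided up to 24 mm from its flat base, with a shallow groove and a rounded toe on top. It stands on its flat base in the tray at the start (three to five of five feet are there; None if absent). Origin at its centre, 18 mm above the base; its z axis points from base to toe
- foot3: turned wooden box foot, solid, 38 mm across and 36 mm high, about 28 g, straight-sided up to 24 mm from its flat base, with a shallow groove and a rounded toe on top. It stands on its flat base in the tray at the start (three to five of five feet are there; None if absent). Origin at its centre, 18 mm above the base; its z axis points from base to toe
- foot4: turned wooden box foot, solid, 38 mm across and 36 mm high, about 28 g, straight-sided up to 24 mm from its flat base, with a shallow groove and a rounded toe on top. It stands on its flat base in the tray at the start (three to five of five feet are there; None if absent). Origin at its centre, 18 mm above the base; its z axis points from base to toe
- foot5: turned wooden box foot, solid, 38 mm across and 36 mm high, about 28 g, straight-sided up to 24 mm from its flat base, with a shallow groove and a rounded toe on top. It stands on its flat base in the tray at the start (three to five of five feet are there; None if absent). Origin at its centre, 18 mm above the base; its z axis points from base to toe
- pail: small round metal pail on the bench, open on top, 115 mm high, 124 mm across the rim and 110 mm across the base, wall 3 mm, floor 4 mm thick, about 0.42 kg. Origin at the centre of the underside, z up. The bail's two pivots are on the pail's y axis at the rim, 108 mm above the underside; the folded-down bail sticks out towards the pail's -x
- bail (a joint): angle of the wire bail, rad: 0 folded down to its stop (about 10 degrees below level, out towards the pail's -x), 1.745 upright, 3.48 folded over to the pail's +x. Starts between 0 and 0.3. The pivots are a little stiff: the bail stays where it is left, and about 0.5 N at the grip turns it. While it is being raised the grip moves on a circle about the pivots; forcing it more than about 2 mm inside that circle tips the pail, a little outside it does no harm
- bail_grip (a point): middle of the round wooden grip (16 mm thick, 68 mm long, turning freely on the wire) in the middle of the bail, 105 mm from the pivot axis; its axis is the pail's y. At the start it lies 90 to 121 mm above the bench, with 30 mm or more of free room between it and the pail's rim. With the pail standing and the bail upright it is 213 mm above what the pail stands on
- scale_pan (a point): centre of the top of the bench scale's flat steel pan, on the robot's right, 52 mm above the bench; the pan is 230 mm (x) by 250 mm (y), z is up. The scale does not move; its display is on the -x side, lower than the pan
- jar1: glass jar with black lid, 48 mm across, 60 mm high, standing on the bench. Not part of the job: leave it alone. Origin at the centre of its underside
- jar2: glass jar like jar1, standing on the bench. Not part of the job: leave it alone. Origin at the centre of its underside
- jar3: glass jar like jar1, standing on the bench. Not part of the job: leave it alone. Origin at the centre of its underside
- rack: flat wooden jar rack with four round lobes, about 80 x 225 x 22 mm, lying on the bench. Not part of the job: leave it alone. Origin at the centre of its underside
- square: try square with a wooden stock 110 mm long and a steel blade 150 mm long, lying flat. Not part of the job: leave it alone. Origin at the centre of its underside
There are look-alikes about, which are no part of the job. Several things have the shape of the pail; the one meant has the colours described above.

How it is judged:
By the outcome, as a careful person would: the job done as asked, in the order asked, and still so for the second after the job is handed in, with the robot touching nothing.
Of foot1, foot2, foot3, foot4, foot5 only 3 to 5 are there at a start; the rules pass over those that are not, and their reading is None.
At some moment in a run one of foot1, foot2, foot3, foot4, foot5, pail may be knocked a few centimetres aside while the robot is not near it.
It also fails if it takes over 210 s, if anything falls off the work surface, if the arm or the gripper's body presses on something with over 40 N, if the wrist force passes 120 N, or if a joint passes its speed limit or range.

### The arm

A 6-joint arm with a two-finger parallel gripper is mounted at the origin on the work surface. World frame = base frame: x ahead of the robot, y to its left, z up, the work surface at z = 0. Lengths are in mm, angles in degrees, forces in N, time in s.
With the tool pointing down it reaches from about 200 to 875 mm from the base axis. Payload 3.4 kg.
Tool frame: the origin (TCP) lies on the centre line of the jaws, within the pads' length; the fingertips stand bot.tip_reach ahead of it and the grasp point (between the pads) is the TCP (bot.tip_reach is the distance from the TCP to the fingertips, in mm); z points along the fingers, y is the direction in which the jaws open and shut (so a half turn about z gives the same grasp; the last joint's range is limited). The gripper opens to 94 mm and grips with 3 to 60 N. Pads are 16 mm wide; open, the fingers measure 119 mm over their backs; the gripper's body (75 mm by 177 mm) begins 78 mm behind the grasp point.
Start: joints at [-77.006, 15.808, 86.224, -0, 77.962, -6.933], TCP at [195.978, -540.607, 224.493] pointing down, gripper open.
Joint ranges: [-165.64, 165.64], [-43.16, 119.46], [12.63, 154.43], [-67.54, 247.53], [6.08, 155.33], [-154.97, 154.97]. Speed limits (degrees/s): [147.25, 147.25, 180, 180, 180, 180].

### API

Orientations are given as [roll, pitch, yaw] about the fixed x, y, z axes, in that order (R = Rz(yaw) Ry(pitch) Rx(roll)).
In Python, from plant import bot gives the robot as it stands.
- The arm moves only by the tool arm_command, never from a script. Its argument "series" is a list of rows, each a list of 7 numbers: the shift along the tool's x, y, z in mm, then the turn, a rotation vector about the tool's x, y, z in degrees, then the closure, from -1 (fully open) to 1 (shut). In form: [[tx, ty, tz, rx, ry, rz, claw], ...]. A call has 1 to 5 rows; each row shifts and turns the commanded pose from where the row before left it, along the tool's axes as they then stand; what a row does not reach is not made up. A row lasts 1/8 s, in which the tool goes at most 62.5 mm and 10.7 degrees, less where a joint would pass 70% of its speed; a pose out of reach is approached as far as the arm can. A call is refused whole if a number of a shift passes 62.5 or a number of a turn 10.7, either way. A call with a gripper value outside its range is refused whole. The fingers move at their own pace and stop on an object; "squeeze" is the grip in N (left out, the last holds). Time passes only in rows, so rows that do not move let the fingers close. It gives the time, the measured TCP pose, the force and the opening at its end, in the units of the state.
- bot.state(): the state, without advancing time (a new reading comes with each control period).
- bot.grab_frame(name): name is "side" or "top" or "wrist"; returns a dict with "frame" (400x640x3 uint8, red, green, blue), "fx", "fy", "cx", "cy" (pixels), "R" (3x3) and "t" (3): a world point X has camera coordinates R X + t; the wrist camera has in their place "tool_from_camera" (4x4, takes a point from camera to tool coordinates, whose origin is the TCP and whose axes are the flange's). Camera axes: x right, y down, z forward; pixel columns grow to the right and rows downward; lengths in mm; the calibration is good to about 2 mm. A picture is of the moment at which its call begins: read the wrist's pose just before it. There is no depth.
- bot.close_job(): hands the job in, once; it reports no verdict.
The state is a dict: "t": time; "joint_positions": joint angles; "joint_vel": joint speeds; "effort": joint torques, N m; "position": TCP position; "eef_rot": TCP orientation; "ft_force": force on the tool from outside, world axes, zero at the start; "ft_torque": the same for the moment, N m; "gripper_width": opening from 0.0 (shut) to 1.0 (fully open).
Only numpy, scipy, OpenCV 4.12 (cv2) and the standard library are available. Lean on these libraries where they do the work, as an engineer would, in place of code of your own. Each camera call takes 0.05 s, during which the arm holds its last target.

## Working session

There is one attempt and no reset: what is moved stays moved. The work goes in short steps, Python scripts to look and compute and a tool call to move; the robot and the scene stay as the last step left them, time stands still between calls to the robot, and variables do not carry over. Pictures are saved under pics/ and viewed, and the job is handed in when it is done.

Besides the shell and the picture viewer there is one more tool, called after ">>>" by a JSON object that holds its "op" and its "data". arm_command: Moves the arm, as the interface text tells. Its arguments: {"type":"object","properties":{"series":{"type":"array"},"squeeze":{"type":"number"}},"required":["series"]}

```bash
ls; mkdir -p pics
python3 - <<'E'
from plant import bot
import cv2
print(bot.state(), bot.tip_reach)
for n in ["side","top","wrist"]:
    f=bot.grab_frame(n); cv2.imwrite(f"pics/{n}0.png",f["frame"][:,:,::-1])
    print(n,{k:v for k,v in f.items() if k!="frame"})
E
```

```text
pics
{'t': 0.0, 'joint_positions': array([-7.70059140e+01,  1.58446153e+01,  8.62935372e+01, -1.89830790e-03,
        7.79622411e+01, -6.93167379e+00]), 'joint_vel': array([ 0.1007799 , -0.01803945,  0.07394479, -0.01416301, -0.08023058,
       -0.03963193]), 'effort': array([ 3.22296510e-04, -4.04585946e+01, -2.37230283e+01,  7.07253604e-02,
        3.46235256e-02, -1.22071274e-04]), 'position': array([ 195.83470602, -540.05690429,  223.64635175]), 'eef_rot': array([-1.79900116e+02, -1.02737580e-02,  1.99261483e+01]), 'ft_force': array([ 0.31901791,  0.01986625, -0.1589127 ]), 'ft_torque': array([-0.04036466, -0.00844144, -0.0065524 ]), 'gripper_width': 1.0024395053315533} 19.0
side {'fx': 443.57994419321165, 'fy': 443.57994419321165, 'cx': 319.81864310943376, 'cy': 200.99947610567946, 'R': array([[ 0.96462587, -0.26345823, -0.00931058],
       [-0.18106745, -0.63646418, -0.74975191],
       [ 0.19160246,  0.72491593, -0.66165353]]), 't': array([-516.4562356 ,  226.84126702, 1020.52445138])}
top {'fx': 372.16567805710787, 'fy': 372.16567805710787, 'cx': 317.39919161477525, 'cy': 195.23616507911092, 'R': array([[-0.06426687, -0.99793218, -0.0010666 ],
       [-0.97676014,  0.06312232, -0.20482967],
       [ 0.20447344, -0.01212195, -0.97879705]]), 't': array([131.21468256, 567.9569391 , 973.70451258])}
wrist {'fx': 333.6777013690218, 'fy': 333.6777013690218, 'cx': 322.3474572226147, 'cy': 198.2959206372768, 'tool_from_camera': array([[-6.33387846e-04, -9.61090339e-01, -2.76233524e-01,
         8.04811121e+01],
       [ 9.99999790e-01, -6.45870058e-04, -4.57882153e-05,
        -3.32783992e-01],
       [-1.34404351e-04, -2.76233495e-01,  9.61090546e-01,
        -1.60097333e+02],
       [ 0.00000000e+00,  0.00000000e+00,  0.00000000e+00,
         1.00000000e+00]])}
```

View pics/side0.png

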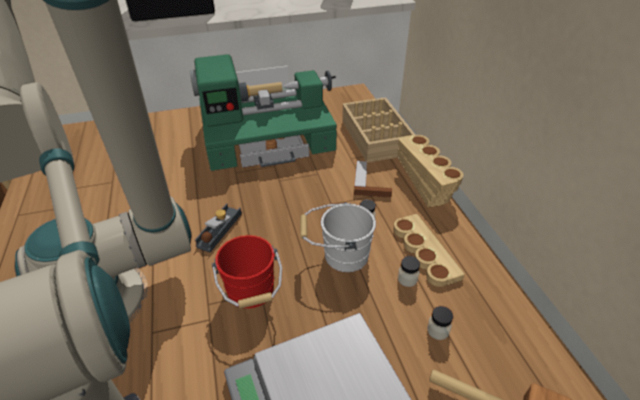

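View pics/top0.png

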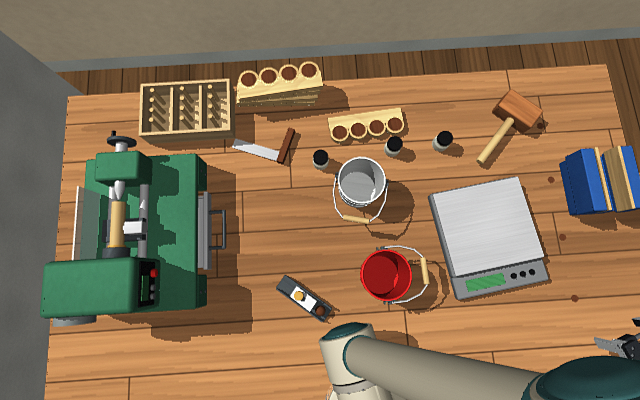

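View pics/wrist0.png

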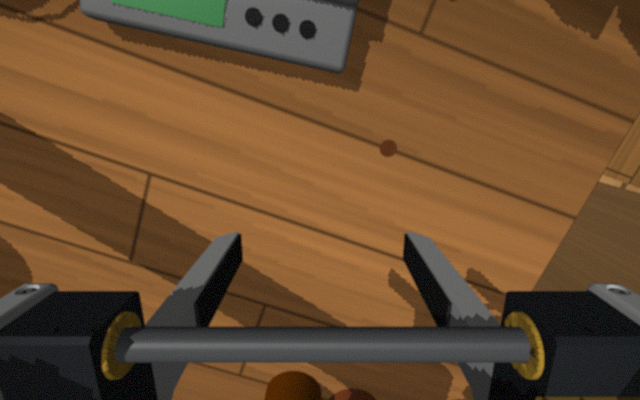

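The grey pail is at about (362,185) in the top view, with its grip at (354,220). The red pail is the look-alike. The tray handle is near (222,230).

```bash
cat > h.py <<'E'
from plant import bot
import numpy as np, cv2
from scipy.spatial.transform import Rotation as Ro
def cam(n):
    s=bot.state(); f=bot.grab_frame(n)
    if n=="wrist":
        T=np.eye(4); T[:3,:3]=Ro.from_euler('xyz',s['eef_rot'],degrees=True).as_matrix(); T[:3,3]=s['position']
        W=T@f['tool_from_camera']; f['R']=W[:3,:3].T; f['t']=-W[:3,:3].T@W[:3,3]
    return f
def ray(f,u,v):
    d=f['R'].T@np.array([(u-f['cx'])/f['fx'],(v-f['cy'])/f['fy'],1]); return -f['R'].T@f['t'],d
def onz(f,u,v,z):
    o,d=ray(f,u,v); return o+d*(z-o[2])/d[2]
def proj(f,X):
    c=f['R']@np.asarray(X,float)+f['t']; return np.array([f['fx']*c[0]/c[2]+f['cx'],f['fy']*c[1]/c[2]+f['cy']])
def tri(fa,a,fb,b):
    oa,da=ray(fa,*a); ob,db=ray(fb,*b); da/=np.linalg.norm(da); db/=np.linalg.norm(db)
    k=np.linalg.lstsq(np.c_[da,-db],ob-oa,rcond=None)[0]
    p,q=oa+k[0]*da,ob+k[1]*db; return (p+q)/2,np.linalg.norm(p-q)
def save(name,f,box=None,s=1):
    im=f['frame'][:,:,::-1]
    if box: x0,y0,x1,y1=box; im=im[y0:y1,x0:x1]
    cv2.imwrite('pics/'+name,cv2.resize(im,None,fx=s,fy=s,interpolation=cv2.INTER_CUBIC))
E
python3 - <<'E'
from h import *
f=cam("top"); save("t1.png",f,(180,170,300,290),5)
save("t2.png",f,(310,130,430,250),5)
g=cam("side"); save("s1.png",g,(190,110,350,190),5)
save("s2.png",g,(290,180,390,280),5)
save("t3.png",f,(420,170,560,310),4)
E
```

```text
(no output)
```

View pics/t1.png

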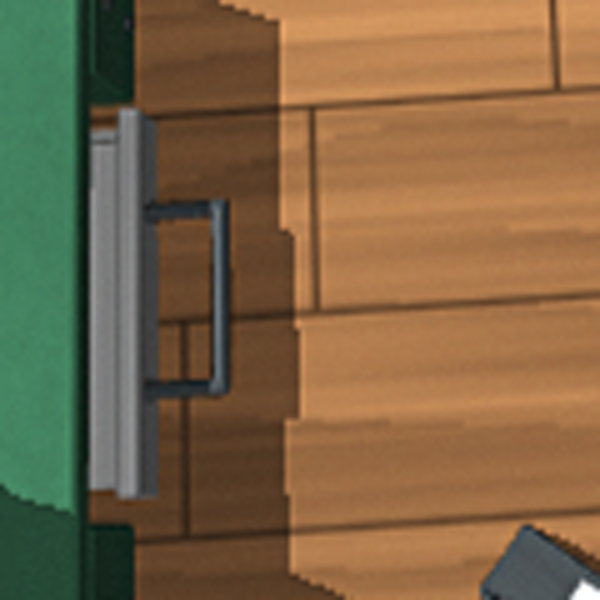

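View pics/t2.png

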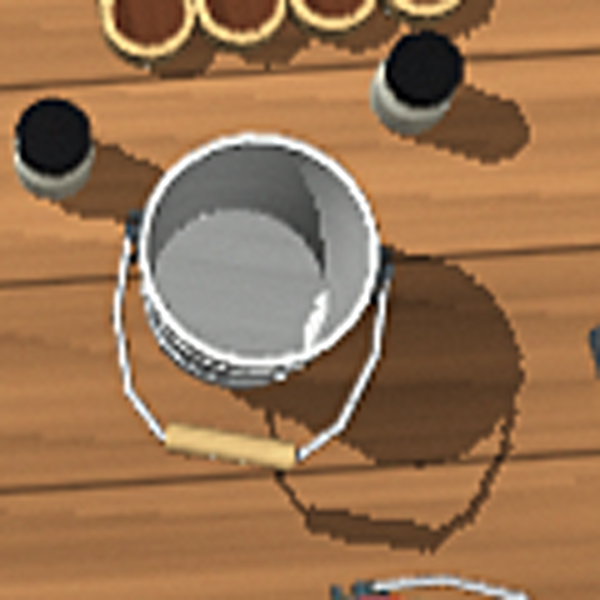

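View pics/s1.png

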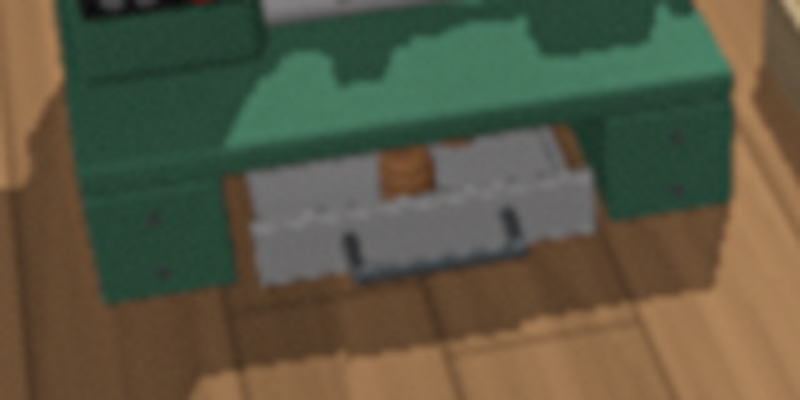

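View pics/s2.png

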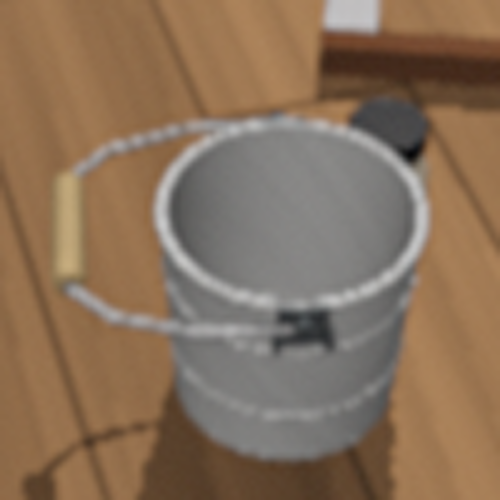

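View pics/t3.png

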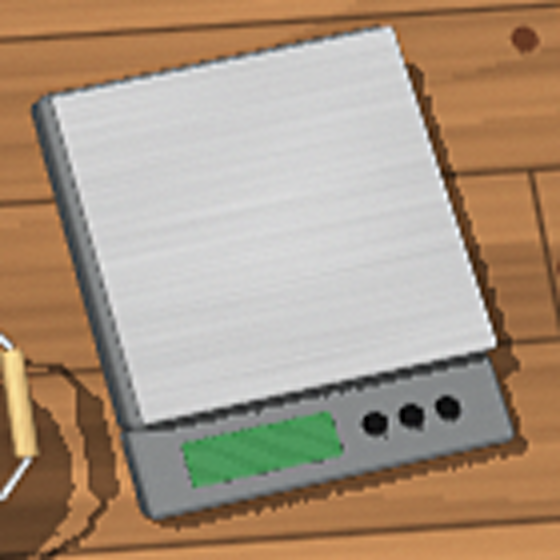

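Run:
```python
from h import *
np.set_printoptions(precision=1,suppress=True)
f=cam("top"); g=cam("side")
P=lambda x,y,z,ox,oy,s: onz(f,ox+x/s,oy+y/s,z)
a,b=P(220,203,34,180,170,5),P(220,390,34,180,170,5); print("handle ends",a,b,(a+b)/2,np.linalg.norm(a-b), np.degrees(np.arctan2(*(a-b)[[1,0]])))
for e in [(128,110),(128,497)]: print("panel top edge outer",P(*e,50,180,170,5))
print("deck edge",P(85,20,113,180,170,5),P(82,560,113,180,170,5))
print("rim c",P(261,250,115,310,130,5),"edges",P(140,250,115,310,130,5),P(382,250,115,310,130,5))
print("pivots",P(133,225,108,310,130,5),P(387,260,108,310,130,5))
q=tri(f,(310+231/5,130+446/5),g,(290+68/5,180+228/5)); print("grip",q)
e1=tri(f,(310+167/5,130+437/5),g,(290+68/5,180+178/5)); print("grip ends",e1)
e1=tri(f,(310+298/5,130+455/5),g,(290+68/5,180+278/5)); print("grip ends",e1)
c=[P(*k,52,420,170,4) for k in [(52,97),(392,28),(497,347),(145,425)]]; print("pan",c,np.mean(c,0))
for n,x,y in [("red rim",385,270),("plane",305,298),("square end",293,130),("square blade tip",235,145)]: print(n,onz(f,x,y,20))
```

```text
handle ends [553.2 359.7  34. ] [448.5 361.   34. ] [500.9 360.4  34. ] 104.75462954301508 -0.7413282283042582
panel top edge outer [606.6 406.6  50. ]
panel top edge outer [393.2 407.2  50. ]
deck edge [642.1 410.8 113. ] [361.9 411.7 113. ]
rim c [596.9 -25.7 115. ] edges [601.   38.1 115. ] [592.8 -89.5 115. ]
pivots [616.7  40.3 108. ] [588.8 -93.1 108. ]
grip (array([495.7,  -1.9, 107.1]), np.float64(1.4102496489063026))
grip ends (array([503.1,  31. , 107.4]), np.float64(2.621315931749428))
grip ends (array([487.9, -35.9, 109.5]), np.float64(0.4685244010544014))
pan [array([ 558.6, -228.2,   52. ]), array([ 592.6, -473.7,   52. ]), array([ 368. , -505.6,   52. ]), array([ 332.2, -261.5,   52. ])] [ 462.8 -367.3   52. ]
red rim [360.6 -79.   20. ]
plane [300.1 146.   20. ]
square end [787.  153.9  20. ]
square blade tip [751. 328.  20.]
```

>>> {"op": "arm_command", "data": {"series": [[0, 0, -30, 0, 0, 10, -1], [0, 0, -30, 0, 0, 9.9, -1], [0, 0, 0, 0, 0, 0, -1]]}}

```text
t: 0.72
position: [196.3, -541.9, 286.8]
eef_rot: [179.7, -0.1, 0.1]
ft_force: [0.4, -0.6, 1.4]
gripper_width: 0.997
```

>>> {"op": "arm_command", "data": {"series": [[20, -58, 0, 0, 0, 0, 0.15], [20, -58, 0, 0, 0, 0, 0.15], [20, -58, 0, 0, 0, 0, 0.15], [20, -58, 0, 0, 0, 0, 0.15], [20, -58, 0, 0, 0, 0, 0.15]]}}

```text
t: 1.35
position: [295.7, -248.1, 283.1]
eef_rot: [-179.9, 0.0, 0.1]
ft_force: [0.3, 0.6, -0.2]
gripper_width: 0.504
```

>>> {"op": "arm_command", "data": {"series": [[20, -58, 0, 0, 0, 0, 0.15], [20, -58, 0, 0, 0, 0, 0.15], [20, -58, 0, 0, 0, 0, 0.15], [20, -58, 0, 0, 0, 0, 0.15], [20, -58, 0, 0, 0, 0, 0.15]]}}

```text
t: 1.98
position: [395.3, 41.5, 283.3]
eef_rot: [180.0, 0.1, 0.2]
ft_force: [-0.4, -0.2, -0.4]
gripper_width: 0.424
```

>>> {"op": "arm_command", "data": {"series": [[20, -58, 0, 0, 0, 0, 0.15], [20, -58, 0, 0, 0, 0, 0.15], [20, -58, 0, 0, 0, 0, 0.15], [20, -58, 0, 0, 0, 0, 0.15], [0, 0, 0, 0, 0, 0, 0.15]]}}

```text
t: 2.6
position: [475.7, 274.9, 281.7]
eef_rot: [180.0, 0.2, 0.4]
ft_force: [0.8, -0.7, 0.3]
gripper_width: 0.425
```

>>> {"op": "arm_command", "data": {"series": [[12, -43, 30, 0, 0, 0, 0.15], [13, -42, 50, 0, 0, 0, 0.15], [0, 0, 50, 0, 0, 0, 0.15], [0, 0, 0, 0, 0, 0, 0.15]]}}

```text
t: 3.1
position: [496.1, 351.2, 152.6]
eef_rot: [179.6, 0.6, 0.1]
ft_force: [0.0, -0.6, 0.3]
gripper_width: 0.423
```

Run:
```python
from h import *
f=cam("wrist"); save("w1.png",f)
print(bot.state()['position'],[proj(f,(x,360.4,34)) for x in (451,551)])
```

```text
[498.32430562 352.2076563  155.88020993] [array([311.58696328, 244.99442201]), array([310.60656455, 133.16846743])]
```

View pics/w1.png

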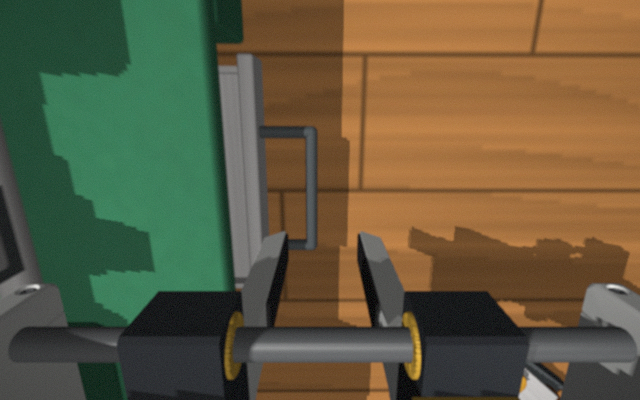

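The bar shows at column 311, rows 130–245, where it was predicted. I'm going down onto it.

>>> {"op": "arm_command", "data": {"series": [[3, -8, 30, 0, 0, 0, 0.15], [0, 0, 30, 0, 0, 0, 0.15], [0, 0, 0, 0, 0, 0, 0.15]]}}

```text
t: 3.52
position: [502.6, 360.9, 98.1]
eef_rot: [180.0, 0.0, 0.0]
ft_force: [-0.3, -0.5, 0.6]
gripper_width: 0.422
```

```bash
python3 -c "
from h import *
for i in range(3): print(bot.state()['position'],bot.state()['ft_force'])"
```

```text
[502.6409957  360.89896125  98.12737906] [-0.34151474 -0.48203939  0.5854364 ]
[502.6409957  360.89896125  98.12737906] [-0.34151474 -0.48203939  0.5854364 ]
[502.6409957  360.89896125  98.12737906] [-0.34151474 -0.48203939  0.5854364 ]
```

>>> {"op": "arm_command", "data": {"series": [[0, 0, 27, 0, 0, 0, 0.15], [0, 0, 27, 0, 0, 0, 0.15], [0, 0, 0, 0, 0, 0, 0.15]]}}

```text
t: 3.9
position: [503.1, 361.5, 44.5]
eef_rot: [180.0, -0.0, 0.0]
ft_force: [-0.7, 0.6, 0.2]
gripper_width: 0.422
```

>>> {"op": "arm_command", "data": {"series": [[0, 0, 0, 0, 0, 0, 0.95], [0, 0, 0, 0, 0, 0, 0.95], [0, 0, 0, 0, 0, 0, 0.95], [0, 0, 0, 0, 0, 0, 0.95]], "squeeze": 15}}

```text
t: 4.4
position: [503.3, 361.8, 44.4]
eef_rot: [180.0, -0.1, 0.0]
ft_force: [0.4, -1.5, 3.6]
gripper_width: 0.097
```

>>> {"op": "arm_command", "data": {"series": [[0, 10, 0, 0, 0, 0, 0.95], [0, 20, 0, 0, 0, 0, 0.95], [0, 20, 0, 0, 0, 0, 0.95], [0, 20, 0, 0, 0, 0, 0.95], [0, 20, 0, 0, 0, 0, 0.95]]}}

```text
t: 5.03
position: [502.9, 271.9, 44.4]
eef_rot: [-179.9, -0.1, -0.0]
ft_force: [0.2, 3.2, 6.1]
gripper_width: 0.097
```

>>> {"op": "arm_command", "data": {"series": [[0, 20, 0, 0, 0, 0, 0.95], [0, 20, 0, 0, 0, 0, 0.95], [0, 20, 0, 0, 0, 0, 0.95], [0, 20, 0, 0, 0, 0, 0.95], [0, 15, 0, 0, 0, 0, 0.95]]}}

```text
t: 5.65
position: [502.6, 176.5, 44.4]
eef_rot: [-179.9, -0.0, -0.0]
ft_force: [-2.9, 2.9, 7.7]
gripper_width: 0.099
```

>>> {"op": "arm_command", "data": {"series": [[0, 10, 0, 0, 0, 0, 0.95], [0, 0, 0, 0, 0, 0, 0.95], [0, 0, 0, 0, 0, 0, 0.95]]}}

```text
t: 6.02
position: [502.5, 165.8, 44.3]
eef_rot: [179.9, 0.0, 0.0]
ft_force: [-0.7, -1.2, 8.4]
gripper_width: 0.101
```

Out about 196 mm. I'm opening, going straight up, and backing toward the robot to look.

>>> {"op": "arm_command", "data": {"series": [[0, 0, 0, 0, 0, 0, 0.3], [0, 0, 0, 0, 0, 0, 0.3], [0, 0, -40, 0, 0, 0, 0.3], [0, 0, -60, 0, 0, 0, 0.3], [0, 0, -60, 0, 0, 0, 0.3]]}}

```text
t: 6.65
position: [502.3, 166.8, 204.5]
eef_rot: [180.0, 0.1, 0.0]
ft_force: [1.5, 0.1, 0.1]
gripper_width: 0.345
```

>>> {"op": "arm_command", "data": {"series": [[-40, -20, -40, 0, 0, 0, 0], [-40, -20, -40, 0, 0, 0, 0], [-40, -20, -20, 0, 0, 0, 0], [0, -20, 0, 0, 0, 0, 0], [0, 0, 0, 0, 0, 0, 0]]}}

```text
t: 7.28
position: [382.3, 247.5, 303.4]
eef_rot: [180.0, -0.0, 0.2]
ft_force: [-0.2, -0.5, -0.1]
gripper_width: 0.5
```

Run:
```python
from h import *
f=cam("wrist"); save("w2.png",f)
g=cam("top"); save("t4.png",g,(180,120,340,280),4)
print(bot.state()['position'])
```

```text
[382.66513385 246.36078948 302.77051836]
```

View pics/w2.png

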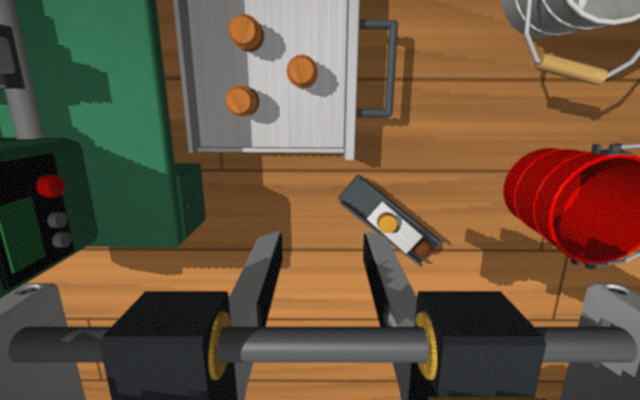

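View pics/t4.png

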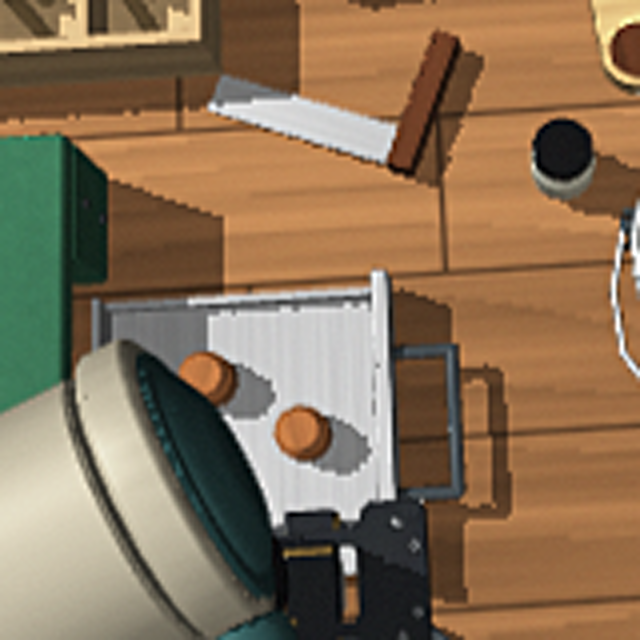

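Three feet are visible, in the wrist view at (245,32), (302,71) and (241,100). The top view shows none at the far end of the tray.

```bash
cat > feet.py <<'E'
from h import *
np.set_printoptions(precision=1,suppress=True)
def feet(f,z=34,box=None):
    hsv=cv2.cvtColor(f['frame'],cv2.COLOR_RGB2HSV)
    m=cv2.inRange(hsv,(5,150,110),(16,255,255))
    m=cv2.morphologyEx(m,cv2.MORPH_OPEN,np.ones((3,3)))
    n,l,s,c=cv2.connectedComponentsWithStats(m)
    for i in range(1,n):
        if s[i][4]>150:
            print(c[i],s[i],onz(f,*c[i],z))
E
python3 - <<'E'
from feet import *
f=cam("wrist"); feet(f); print('top'); feet(cam("top"))
E
```

```text
[438.4 174.5] [  260     0   380   327 54496] [371.9  94.   34. ]
[239.8  29.8] [227  15  27  34 668] [544.1 342.5  34. ]
[398.4  61.4] [394  45   9  33 254] [509.8 155.3  34. ]
[298.7  69.8] [286  56  27  30 621] [500.4 274.7  34. ]
[396.1  98.4] [391  79  11  40 305] [467.5 155.4  34. ]
[588.5  91.2] [ 543   80   91   30 1722] [476. -80.  34.]
[236.6  99.6] [224  86  25  29 579] [466.  351.8  34. ]
[131.5 280.6] [  33  248  215   79 9009] [216.3 520.7  34. ]
[605.7 274.1] [ 563  257   77   30 1199] [ 226.3 -160.    34. ]
[ 94.2 381. ] [ 78 363  33  37 899] [ 37.9 608.   34. ]
[322.2 381.6] [ 246  363  153   37 5274] [ 36.3 246.4  34. ]
top
[520.5 107.5] [499  90  44  37 860] [ 808.5 -528.8   34. ]
```

```bash
cat > feet.py <<'E'
from h import *
np.set_printoptions(precision=1,suppress=True)
def feet(f,box,z=32,amin=150):
    # saturated (wood) blobs on the grey of the tray, inside a pixel box
    x0,y0,x1,y1=box
    hsv=cv2.cvtColor(f['frame'],cv2.COLOR_RGB2HSV)[y0:y1,x0:x1]
    m=cv2.inRange(hsv,(0,90,40),(25,255,255))
    m=cv2.morphologyEx(m,cv2.MORPH_OPEN,np.ones((3,3)))
    n,l,s,c=cv2.connectedComponentsWithStats(m)
    for i in range(1,n):
        if s[i][4]>amin:
            u=c[i]+[x0,y0]; print(u,s[i],onz(f,*u,z))
E
python3 - <<'E'
from feet import *
f=cam("wrist"); feet(f,(195,0,345,145)); print('top'); feet(cam("top"),(205,200,275,240))
print([onz(f,350,y,50) for y in (20,140)])
E
```

```text
[242.9  32.4] [ 31  14  35  37 997] [542.  339.2  32. ]
[299.6  71. ] [ 90  55  30  33 779] [499.4 273.5  32. ]
[239.4 100.7] [ 28  85  34  32 829] [465.  348.7  32. ]
top
[array([551.3, 215. ,  50. ]), array([418.6, 212.1,  50. ])]
```

```bash
cat > plan.py <<'E'
import sys
from h import *
# python3 plan.py x y z yaw : rows (tool axes) from measured pose
x,y,z,yaw=map(float,sys.argv[1:5])
s=bot.state(); y0=s['eef_rot'][2]; d=np.array([x,y,z])-s['position']
dy=(yaw-y0+180)%360-180
n=int(np.ceil(max(np.linalg.norm(d)/60,abs(dy)/10.5,1)))
print('pos',s['position'].round(1),'yaw',round(y0,1),'j6',s['joint_positions'][5].round(1),'d',d.round(1),'dyaw',round(dy,1),'n',n)
for i in range(n):
    R=(Ro.from_euler('z',y0+dy*i/n,degrees=True)*Ro.from_euler('x',180,degrees=True)).as_matrix()
    print((R.T@(d/n)).round(1).tolist(), round(-dy/n,1))
E
python3 plan.py 499 273 130 90
```

```text
pos [383.1 246.2 302.9] yaw -0.0 j6 114.0 d [ 115.9   26.8 -172.9] dyaw 90.0 n 9
[12.9, -3.0, 19.2] -10.0
[13.2, -0.7, 19.2] -10.0
[13.1, 1.6, 19.2] -10.0
[12.6, 3.9, 19.2] -10.0
[11.8, 6.0, 19.2] -10.0
[10.6, 8.0, 19.2] -10.0
[9.0, 9.7, 19.2] -10.0
[7.2, 11.1, 19.2] -10.0
[5.2, 12.2, 19.2] -10.0
```

>>> {"op": "arm_command", "data": {"series": [[13, -3, 19, 0, 0, -10, -0.4], [13, -1, 19, 0, 0, -10, -0.4], [13, 2, 19, 0, 0, -10, -0.4], [13, 4, 19, 0, 0, -10, -0.4], [12, 6, 19, 0, 0, -10, -0.4]]}}

```text
t: 8.2
position: [448.3, 261.3, 207.5]
eef_rot: [-180.0, 0.0, 50.3]
ft_force: [-0.1, 0.5, 0.7]
gripper_width: 0.702
```

>>> {"op": "arm_command", "data": {"series": [[11, 8, 19, 0, 0, -10, -0.4], [9, 10, 19, 0, 0, -10, -0.4], [7, 11, 19, 0, 0, -10, -0.4], [5, 12, 19, 0, 0, -10, -0.4], [0, 0, 0, 0, 0, 0, -0.4]]}}

```text
t: 8.82
position: [499.3, 272.7, 130.6]
eef_rot: [-179.8, 0.1, 89.8]
ft_force: [-0.3, 0.5, -0.2]
gripper_width: 0.701
```

Run:
```python
from feet import *
f=cam("wrist"); save("w3.png",f)
print(bot.state()['position'],bot.state()['eef_rot'],[proj(f,p) for p in [(499,273,48),(542,339,48),(465,348.7,48)]])
```

```text
[499.2 273.  131.7] [-179.9    0.1   89.8] [array([322.7, 211.6]), array([383. , 123.3]), array([274. , 109.5])]
```

View pics/w3.png

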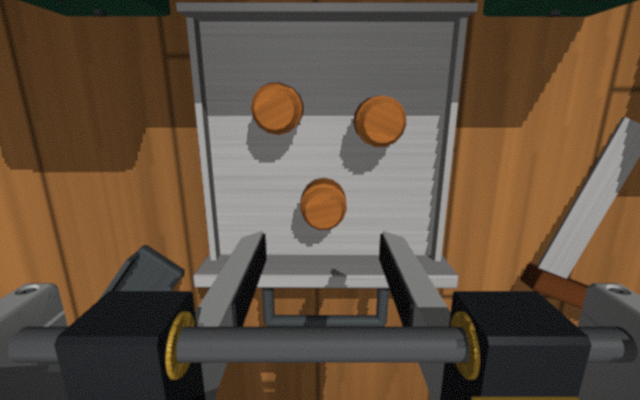

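The whole tray is in view with exactly three feet. Foot B's top is at about (323,207), where predicted.

>>> {"op": "arm_command", "data": {"series": [[1, 0, 40, 0, 0, 0, -0.4], [1, 0, 40, 0, 0, 0, -0.4], [0, 0, 18, 0, 0, 0, -0.4], [0, 0, 0, 0, 0, 0, -0.4], [0, 0, 0, 0, 0, 0, 0.6]], "squeeze": 15}}

```text
t: 9.5
position: [500.3, 275.9, 35.9]
eef_rot: [179.9, -0.0, 90.0]
ft_force: [0.5, -0.6, 0.4]
gripper_width: 0.628
```

>>> {"op": "arm_command", "data": {"series": [[0, 0, 0, 0, 0, 0, 0.6], [0, 0, 0, 0, 0, 0, 0.6], [0, 0, 0, 0, 0, 0, 0.6]]}}

```text
t: 9.88
position: [499.9, 275.9, 35.4]
eef_rot: [179.9, -0.0, 90.0]
ft_force: [-0.9, -0.1, 5.4]
gripper_width: 0.396
```

>>> {"op": "arm_command", "data": {"series": [[0, 0, -50, 0, 0, 0, 0.6], [0, 0, -60, 0, 0, 0, 0.6], [-30, 10, -45, 0, 0, 0, 0.6], [-50, 15, 0, 0, 0, 0, 0.6], [-50, 15, 0, 0, 0, 0, 0.6]]}}

```text
t: 10.5
position: [540.0, 144.7, 190.6]
eef_rot: [179.9, -0.0, 90.1]
ft_force: [0.3, 0.1, 0.2]
gripper_width: 0.397
```

>>> {"op": "arm_command", "data": {"series": [[-50, 15, 0, 0, 0, 0, 0.6], [-50, 15, 0, 0, 0, 0, 0.6], [-50, 15, 0, 0, 0, 0, 0.6], [-49, 12, 0, 0, 0, 0, 0.6], [0, 0, 0, 0, 0, 0, 0.6]]}}

```text
t: 11.12
position: [597.2, -56.8, 189.1]
eef_rot: [180.0, 0.1, 89.8]
ft_force: [-0.6, -0.1, 0.2]
gripper_width: 0.399
```

Run:
```python
from feet import *
print(bot.state()['position'],bot.state()['gripper_width'])
f=cam("wrist"); save("w4.png",f); g=cam("side"); save("s4.png",g,(180,120,400,320),3)
```

```text
[597.2 -56.8 189.1] 0.3987811699415828
```

View pics/w4.png

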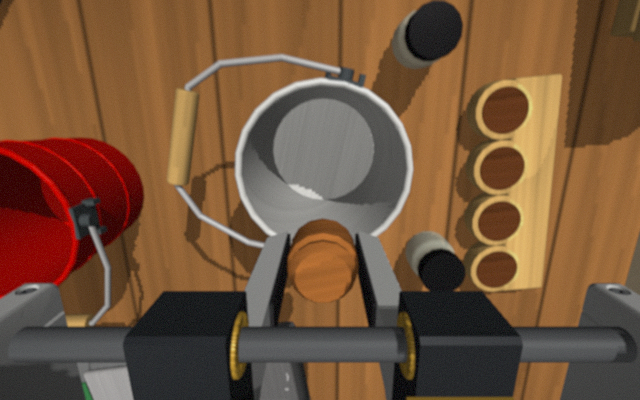

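View pics/s4.png

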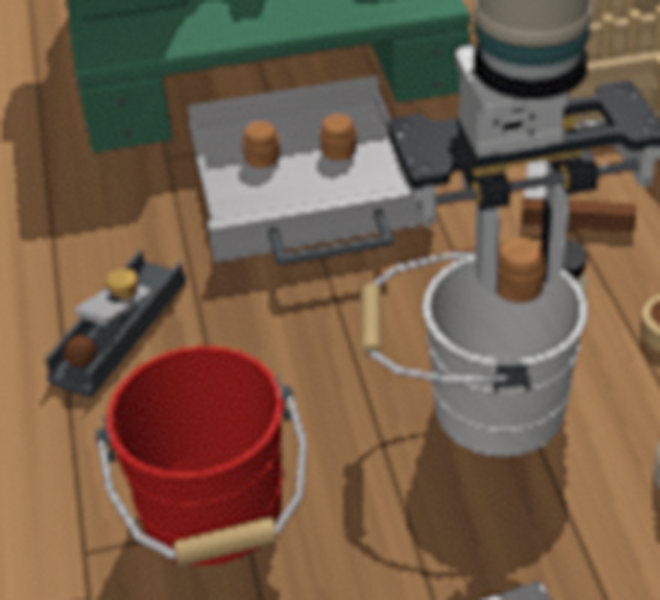

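Run:
```python
from feet import *
f=cam("wrist")
for p in [(236,160),(412,160),(324,80),(324,244),(324,162)]: print(p,onz(f,*p,115))
for e in [(184,91),(178,183)]: print(onz(f,*e,107))
```

```text
(236, 160) [534.8 -11.5 115. ]
(412, 160) [659.3 -11.6 115. ]
(324, 80) [597.1  41.9 115. ]
(324, 244) [597.1 -75.9 115. ]
(324, 162) [597.1 -13.  115. ]
[500.2  35.3 107. ]
[488.2 -30.  107. ]
```

>>> {"op": "arm_command", "data": {"series": [[7, 0, 40, 0, 0, 0, 0.6], [0, 0, 50, 0, 0, 0, 0.6], [0, 0, 39, 0, 0, 0, 0.6], [0, 0, 0, 0, 0, 0, 0.6], [0, 0, 0, 0, 0, 0, 0.03]]}}

```text
t: 11.9
position: [597.6, -45.5, 62.0]
eef_rot: [179.9, 0.0, 90.1]
ft_force: [0.6, 0.6, 0.5]
gripper_width: 0.466
```

>>> {"op": "arm_command", "data": {"series": [[0, 0, 0, 0, 0, 0, 0.03], [0, 0, 0, 0, 0, 0, 0.03], [0, 0, -50, 0, 0, 0, 0.03], [0, 0, -50, 0, 0, 0, 0.03], [0, 0, -40, 0, 0, 0, 0.03]]}}

```text
t: 12.52
position: [597.1, -46.5, 203.6]
eef_rot: [179.8, 0.0, 90.0]
ft_force: [-0.0, 0.1, -0.4]
gripper_width: 0.485
```

>>> {"op": "arm_command", "data": {"series": [[50, -16, 0, 0, 0, 0, 0], [50, -16, 0, 0, 0, 0, -0.2], [50, -16, 0, 0, 0, 0, -0.4], [50, -16, 0, 0, 0, 0, -0.4], [40, -10, 0, 0, 0, 0, -0.4]]}}

```text
t: 13.15
position: [521.6, 195.4, 201.5]
eef_rot: [179.9, -0.0, 90.1]
ft_force: [0.9, -0.7, 0.6]
gripper_width: 0.701
```

Run:
```python
from feet import *
print(bot.state()['position'],bot.state()['gripper_width'])
f=cam("wrist"); save("w5.png",f); g=cam("side"); save("s5.png",g,(180,120,400,320),3)
```

```text
[521.6 195.4 201.5] 0.7009590657581624
```

View pics/w5.png

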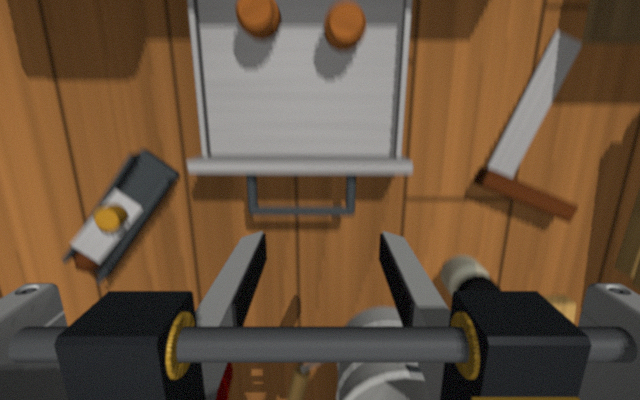

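View pics/s5.png

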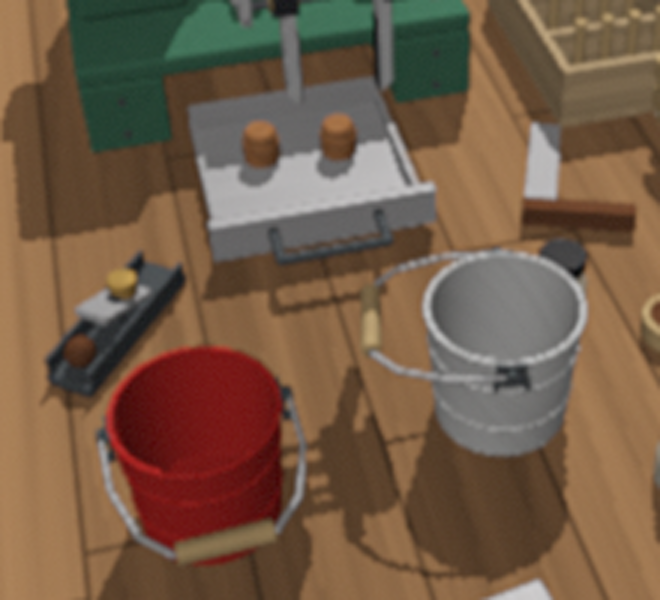

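>>> {"op": "arm_command", "data": {"series": [[48, 7, 0, 0, 0, 0, -0.4], [48, 7, 10, 0, 0, 0, -0.4], [48, 6, 30, 0, 0, 0, -0.4], [0, 0, 30, 0, 0, 0, -0.4], [0, 0, 0, 0, 0, 0, -0.4]]}}

```text
t: 13.88
position: [541.2, 336.5, 128.3]
eef_rot: [-179.7, 0.2, 90.0]
ft_force: [-0.2, -0.3, 0.9]
gripper_width: 0.702
```

Run:
```python
from feet import *
f=cam("wrist"); save("w6.png",f)
print(bot.state()['position'],[proj(f,p) for p in [(542,339,48),(465,348.7,48)]])
```

```text
[542.3 336.7 130.2] [array([324.2, 209.7]), array([221.6, 197.2])]
```

View pics/w6.png

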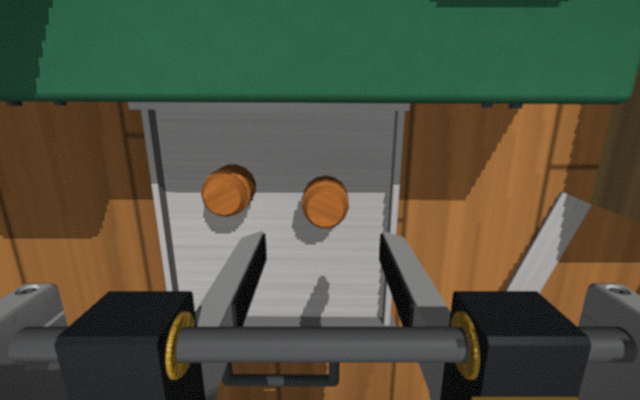

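>>> {"op": "arm_command", "data": {"series": [[3, 0, 40, 0, 0, 0, -0.4], [2, 0, 40, 0, 0, 0, -0.4], [0, 0, 15, 0, 0, 0, -0.4], [0, 0, 0, 0, 0, 0, -0.4], [0, 0, 0, 0, 0, 0, 0.6]]}}

```text
t: 14.55
position: [544.0, 343.0, 37.6]
eef_rot: [179.8, -0.1, 90.0]
ft_force: [0.5, 0.4, 0.4]
gripper_width: 0.625
```

>>> {"op": "arm_command", "data": {"series": [[0, 0, 0, 0, 0, 0, 0.6], [0, 0, 0, 0, 0, 0, 0.6], [0, 0, 0, 0, 0, 0, 0.6]]}}

```text
t: 14.92
position: [542.8, 342.9, 36.4]
eef_rot: [179.9, -0.0, 90.0]
ft_force: [-0.4, -0.4, 3.1]
gripper_width: 0.4
```

>>> {"op": "arm_command", "data": {"series": [[0, 0, -50, 0, 0, 0, 0.6], [0, 0, -60, 0, 0, 0, 0.6], [-30, 4, -45, 0, 0, 0, 0.6], [-55, 9, 0, 0, 0, 0, 0.6], [-55, 9, 0, 0, 0, 0, 0.6]]}}

```text
t: 15.55
position: [564.7, 201.7, 191.4]
eef_rot: [179.9, -0.0, 90.1]
ft_force: [1.0, -0.2, -0.4]
gripper_width: 0.398
```

>>> {"op": "arm_command", "data": {"series": [[-55, 9, 0, 0, 0, 0, 0.6], [-55, 9, 0, 0, 0, 0, 0.6], [-55, 9, 0, 0, 0, 0, 0.6], [-34, 5, 0, 0, 0, 0, 0.6], [0, 0, 0, 0, 0, 0, 0.6]]}}

```text
t: 16.18
position: [596.7, 1.3, 190.2]
eef_rot: [-180.0, 0.0, 89.8]
ft_force: [-0.5, -0.0, 0.4]
gripper_width: 0.398
```

Run:
```python
from feet import *
print(bot.state()['position'],bot.state()['gripper_width'])
f=cam("wrist"); save("w7.png",f)
```

```text
[596.7   1.3 190.2] 0.39786739050938136
```

View pics/w7.png

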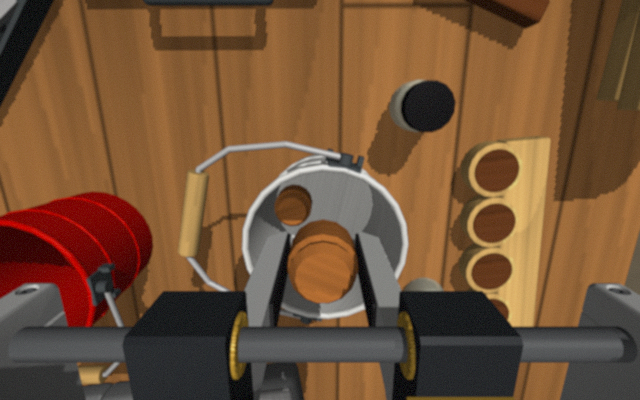

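Run:
```python
from feet import *
f=cam("wrist")
for p in [(243,240),(407,240),(325,164),(325,318)]: print(p,onz(f,*p,115))
print(onz(f,294,203,35))
```

```text
(243, 240) [535.7 -16.7 115. ]
(407, 240) [660.5 -16.9 115. ]
(325, 164) [598.1  41.6 115. ]
(325, 318) [598.1 -85.6 115. ]
[568.  -11.5  35. ]
```

>>> {"op": "arm_command", "data": {"series": [[-43, 9, 0, 0, 0, 0, 0.6], [0, 0, 40, 0, 0, 0, 0.6], [0, 0, 50, 0, 0, 0, 0.6], [0, 0, 39, 0, 0, 0, 0.6], [0, 0, 0, 0, 0, 0, 0.6]]}}

```text
t: 16.9
position: [603.5, -37.3, 59.1]
eef_rot: [-179.7, -0.1, 90.1]
ft_force: [0.1, -0.2, 0.0]
gripper_width: 0.399
```

>>> {"op": "arm_command", "data": {"series": [[0, 0, 0, 0, 0, 0, 0.03], [0, 0, 0, 0, 0, 0, 0.03], [0, 0, 0, 0, 0, 0, 0.03], [0, 0, -50, 0, 0, 0, 0.03], [0, 0, -50, 0, 0, 0, 0.03]]}}

```text
t: 17.52
position: [605.3, -39.3, 163.0]
eef_rot: [-180.0, -0.0, 90.0]
ft_force: [0.3, -0.7, -0.1]
gripper_width: 0.484
```

```bash
python3 plan.py 469 352 200 90
```

```text
pos [605.3 -39.3 163. ] yaw 90.0 j6 -10.3 d [-136.3  391.3   37. ] dyaw -0.0 n 7
[55.9, -19.5, -5.3] 0.0
[55.9, -19.5, -5.3] 0.0
[55.9, -19.5, -5.3] 0.0
[55.9, -19.5, -5.3] 0.0
[55.9, -19.5, -5.3] 0.0
[55.9, -19.5, -5.3] 0.0
[55.9, -19.5, -5.3] 0.0
```

>>> {"op": "arm_command", "data": {"series": [[0, 0, -37, 0, 0, 0, 0.03], [56, -20, 0, 0, 0, 0, -0.2], [56, -20, 0, 0, 0, 0, -0.4], [56, -20, 0, 0, 0, 0, -0.4], [56, -20, 0, 0, 0, 0, -0.4]]}}

```text
t: 18.15
position: [524.8, 186.2, 199.5]
eef_rot: [179.9, -0.0, 90.0]
ft_force: [0.9, -0.0, 0.4]
gripper_width: 0.702
```

>>> {"op": "arm_command", "data": {"series": [[56, -20, 0, 0, 0, 0, -0.4], [56, -18, 0, 0, 0, 0, -0.4], [53, -18, 30, 0, 0, 0, -0.4], [0, 0, 40, 0, 0, 0, -0.4], [0, 0, 0, 0, 0, 0, -0.4]]}}

```text
t: 18.77
position: [467.2, 348.2, 126.9]
eef_rot: [-179.7, 0.2, 90.1]
ft_force: [-0.5, 0.3, 0.2]
gripper_width: 0.699
```

Run:
```python
from feet import *
f=cam("wrist"); save("w8.png",f)
print(bot.state()['position'],[proj(f,p) for p in [(469,352,48)]])
g=cam("side"); save("s8.png",g,(180,120,400,320),3)
```

```text
[469.  348.5 128.8] [array([325.5, 208.6])]
```

View pics/w8.png

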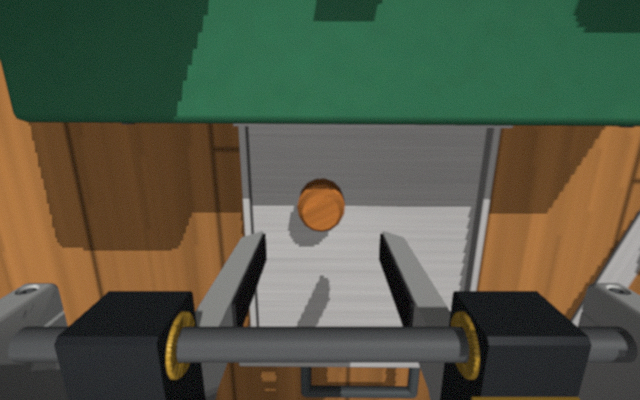

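View pics/s8.png

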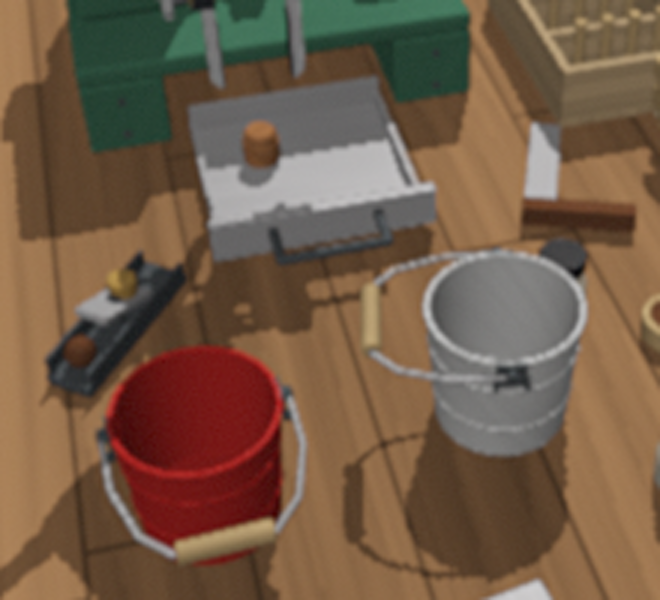

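>>> {"op": "arm_command", "data": {"series": [[4, -1, 40, 0, 0, 0, -0.4], [0, 0, 40, 0, 0, 0, -0.4], [0, 0, 14, 0, 0, 0, -0.4], [0, 0, 0, 0, 0, 0, -0.4], [0, 0, 0, 0, 0, 0, 0.6]]}}

```text
t: 19.5
position: [470.3, 353.4, 36.9]
eef_rot: [179.8, -0.1, 90.0]
ft_force: [0.5, -0.2, -1.1]
gripper_width: 0.626
```

>>> {"op": "arm_command", "data": {"series": [[0, 0, 0, 0, 0, 0, 0.6], [0, 0, 0, 0, 0, 0, 0.6], [0, 0, 0, 0, 0, 0, 0.6], [0, 0, -50, 0, 0, 0, 0.6], [0, 0, -60, 0, 0, 0, 0.6]]}}

```text
t: 20.12
position: [467.7, 352.3, 144.8]
eef_rot: [-179.8, 0.1, 90.0]
ft_force: [0.3, -0.2, 0.1]
gripper_width: 0.399
```

```bash
python3 plan.py 597 -10 190 90; python3 -c "
from h import *
print(bot.state()['gripper_width'])"
```

```text
pos [467.7 352.3 144.8] yaw 90.0 j6 30.2 d [ 129.3 -362.3   45.2] dyaw -0.0 n 7
[-51.8, 18.4, -6.5] 0.0
[-51.8, 18.4, -6.5] 0.0
[-51.8, 18.5, -6.5] 0.0
[-51.8, 18.5, -6.5] 0.0
[-51.8, 18.5, -6.5] 0.0
[-51.8, 18.5, -6.5] 0.0
[-51.8, 18.5, -6.5] 0.0
0.39879868992312906
```

>>> {"op": "arm_command", "data": {"series": [[-20, 7, -45, 0, 0, 0, 0.6], [-50, 18, 0, 0, 0, 0, 0.6], [-57, 20, 0, 0, 0, 0, 0.6], [-57, 20, 0, 0, 0, 0, 0.6], [-57, 20, 0, 0, 0, 0, 0.6]]}}

```text
t: 20.75
position: [554.1, 110.2, 190.0]
eef_rot: [180.0, -0.0, 90.1]
ft_force: [1.2, 0.7, -0.2]
gripper_width: 0.399
```

>>> {"op": "arm_command", "data": {"series": [[-57, 20, 0, 0, 0, 0, 0.6], [-57, 20, 0, 0, 0, 0, 0.6], [-7, 4, 0, 0, 0, 0, 0.6], [0, 0, 0, 0, 0, 0, 0.6]]}}

```text
t: 21.25
position: [597.6, -9.1, 189.6]
eef_rot: [-179.9, -0.0, 90.0]
ft_force: [-0.8, -0.5, -0.8]
gripper_width: 0.399
```

Run:
```python
from feet import *
print(bot.state()['position'],bot.state()['gripper_width'])
f=cam("wrist"); save("w9.png",f)
```

```text
[597.6  -9.1 189.6] 0.39927527991052686
```

View pics/w9.png

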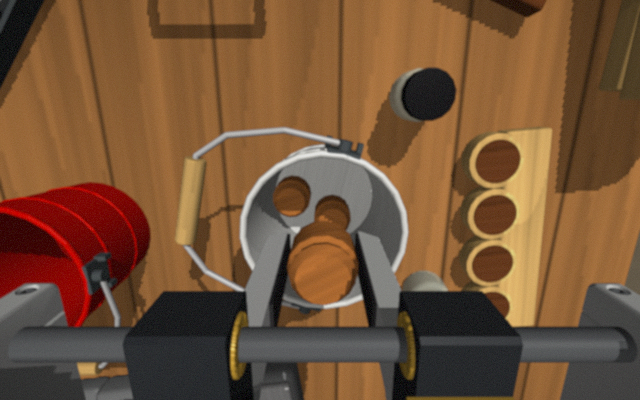

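>>> {"op": "arm_command", "data": {"series": [[-42, 0, 0, 0, 0, 0, 0.6], [0, 0, 40, 0, 0, 0, 0.6], [0, 0, 50, 0, 0, 0, 0.6], [0, 0, 26, 0, 0, 0, 0.6], [0, 0, 0, 0, 0, 0, 0.6]]}}

```text
t: 21.92
position: [595.6, -48.8, 72.1]
eef_rot: [-179.7, -0.1, 90.2]
ft_force: [-0.1, 0.2, -0.1]
gripper_width: 0.398
```

>>> {"op": "arm_command", "data": {"series": [[0, 0, 0, 0, 0, 0, 0.05], [0, 0, 0, 0, 0, 0, 0.05], [0, 0, 0, 0, 0, 0, 0.05], [0, 0, -50, 0, 0, 0, 0.05], [0, 0, -60, 0, 0, 0, 0.05]]}}

```text
t: 22.55
position: [597.1, -51.1, 184.6]
eef_rot: [-179.9, -0.0, 90.0]
ft_force: [1.2, -0.5, 0.2]
gripper_width: 0.474
```

>>> {"op": "arm_command", "data": {"series": [[-30, 0, -50, 0, 0, 0, 0.05], [-50, 0, -40, 0, 0, 0, 0.05], [0, 0, 0, 0, 0, 0, 0.15], [0, 0, 0, 0, 0, 0, 0.15]]}}

```text
t: 23.05
position: [597.3, -129.5, 272.6]
eef_rot: [-180.0, -0.1, 90.0]
ft_force: [0.4, 0.3, 0.0]
gripper_width: 0.423
```

```bash
python3 - <<'E'
from feet import *
print(bot.state()['position'],bot.state()['gripper_width'])
f=cam("wrist"); save("w10.png",f)
E
python3 plan.py 503 166 170 0
```

```text
[ 597.3 -129.5  272.6] 0.42325154087589467
pos [ 597.  -128.9  271.9] yaw 90.0 j6 -18.8 d [ -94.   294.9 -101.9] dyaw -90.0 n 9
[32.8, -10.4, 11.3] 10.0
[30.5, -16.0, 11.3] 10.0
[27.2, -21.0, 11.3] 10.0
[23.2, -25.4, 11.3] 10.0
[18.4, -29.1, 11.3] 10.0
[13.1, -31.8, 11.3] 10.0
[7.3, -33.6, 11.3] 10.0
[1.4, -34.4, 11.3] 10.0
[-4.6, -34.1, 11.3] 10.0
```

View pics/w10.png

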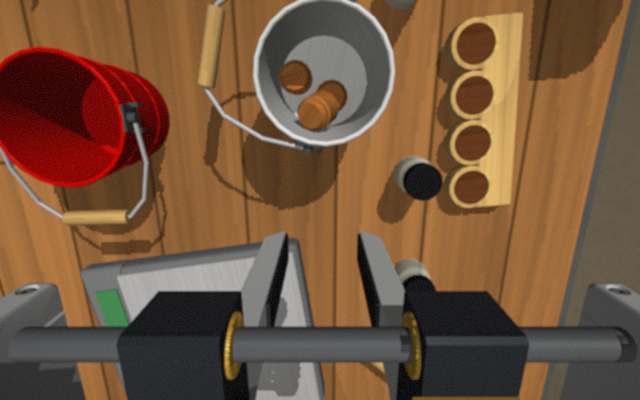

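All three feet are in the pail, at about (295,77), (330,95) and (315,112). Next I close the tray.

>>> {"op": "arm_command", "data": {"series": [[33, -10, 0, 0, 0, 10, 0.15], [30, -16, 0, 0, 0, 10, 0.15], [27, -21, 0, 0, 0, 10, 0.15], [23, -25, 0, 0, 0, 10, 0.15], [18, -29, 10, 0, 0, 10, 0.15]]}}

```text
t: 23.72
position: [544.9, 35.2, 262.0]
eef_rot: [-179.9, 0.0, 39.8]
ft_force: [-0.4, 0.4, 0.4]
gripper_width: 0.425
```

>>> {"op": "arm_command", "data": {"series": [[13, -32, 20, 0, 0, 10, 0.15], [7, -34, 30, 0, 0, 10, 0.15], [1, -34, 30, 0, 0, 10, 0.15], [-5, -34, 30, 0, 0, 10, 0.15], [0, 0, 0, 0, 0, 0, 0.15]]}}

```text
t: 24.35
position: [498.4, 165.5, 149.6]
eef_rot: [179.9, 0.5, 0.3]
ft_force: [0.3, -0.5, -0.5]
gripper_width: 0.424
```

```bash
python3 - <<'E'
from feet import *
f=cam("wrist"); save("w11.png",f)
print([proj(f,(x,165,34)) for x in (451,551)])
E
python3 plan.py 503 165 44 0
```

```text
[array([322.8, 249. ]), array([323.6, 136.6])]
pos [500.7 164.5 151.3] yaw 0.3 j6 100.3 d [   2.3    0.5 -107.3] dyaw -0.3 n 2
[1.2, -0.2, 53.6] 0.2
[1.2, -0.2, 53.6] 0.2
```

View pics/w11.png

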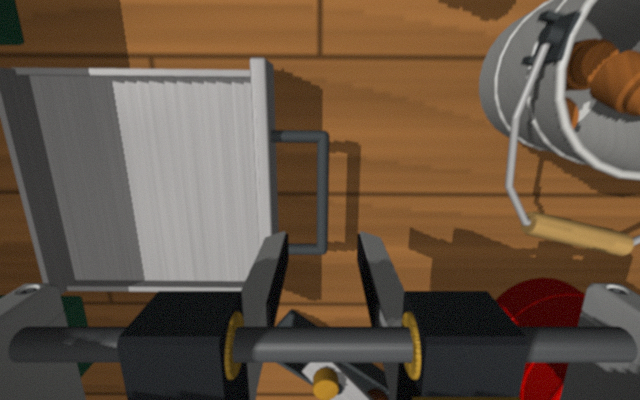

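The tray is empty and the bar is between the fingers at column 323.

>>> {"op": "arm_command", "data": {"series": [[1, 0, 45, 0, 0, 0, 0.15], [1, 0, 45, 0, 0, 0, 0.15], [0, 0, 17, 0, 0, 0, 0.15], [0, 0, 0, 0, 0, 0, 0.15], [0, 0, 0, 0, 0, 0, 0.95]]}}

```text
t: 25.02
position: [506.2, 163.2, 47.3]
eef_rot: [-180.0, -0.1, 0.0]
ft_force: [-1.2, -0.8, 0.4]
gripper_width: 0.35
```

>>> {"op": "arm_command", "data": {"series": [[0, 0, 0, 0, 0, 0, 0.95], [0, 0, 0, 0, 0, 0, 0.95], [0, 0, 0, 0, 0, 0, 0.95], [0, -10, 0, 0, 0, 0, 0.95], [0, -20, 0, 0, 0, 0, 0.95]]}}

```text
t: 25.65
position: [505.6, 193.0, 46.9]
eef_rot: [179.9, -0.1, 0.0]
ft_force: [0.2, -2.1, 5.5]
gripper_width: 0.101
```

>>> {"op": "arm_command", "data": {"series": [[0, -20, 0, 0, 0, 0, 0.95], [0, -20, 0, 0, 0, 0, 0.95], [0, -20, 0, 0, 0, 0, 0.95], [0, -20, 0, 0, 0, 0, 0.95], [0, -20, 0, 0, 0, 0, 0.95]]}}

```text
t: 26.28
position: [506.0, 294.2, 46.9]
eef_rot: [180.0, -0.2, 0.1]
ft_force: [1.8, -2.0, 5.3]
gripper_width: 0.099
```

>>> {"op": "arm_command", "data": {"series": [[0, -20, 0, 0, 0, 0, 0.95], [0, -20, 0, 0, 0, 0, 0.95], [0, -10, 0, 0, 0, 0, 0.95], [0, 0, 0, 0, 0, 0, 0.95]]}}

```text
t: 26.78
position: [506.2, 345.8, 46.9]
eef_rot: [-179.8, -0.2, 0.1]
ft_force: [2.2, 1.4, 4.9]
gripper_width: 0.099
```

>>> {"op": "arm_command", "data": {"series": [[0, -8, 0, 0, 0, 0, 0.95], [0, -6, 0, 0, 0, 0, 0.95], [0, 0, 0, 0, 0, 0, 0.95]]}}

```text
t: 27.15
position: [506.2, 358.6, 46.9]
eef_rot: [-179.9, -0.2, 0.0]
ft_force: [2.2, 1.4, 4.6]
gripper_width: 0.099
```

>>> {"op": "arm_command", "data": {"series": [[0, -3, 0, 0, 0, 0, 0.95], [0, -2, 0, 0, 0, 0, 0.95], [0, 0, 0, 0, 0, 0, 0.95]]}}

```text
t: 27.52
position: [506.2, 362.8, 46.9]
eef_rot: [-180.0, -0.2, 0.0]
ft_force: [2.7, -0.9, 6.0]
gripper_width: 0.098
```

>>> {"op": "arm_command", "data": {"series": [[0, -2, 0, 0, 0, 0, 0.95], [0, 0, 0, 0, 0, 0, 0.95]]}}

```text
t: 27.78
position: [506.2, 363.1, 46.9]
eef_rot: [179.8, -0.2, 0.1]
ft_force: [2.8, -5.6, 7.5]
gripper_width: 0.098
```

>>> {"op": "arm_command", "data": {"series": [[0, -2, 0, 0, 0, 0, 0.95], [0, 0, 0, 0, 0, 0, 0.95]]}}

```text
t: 28.02
position: [506.2, 363.2, 46.8]
eef_rot: [179.6, -0.1, 0.1]
ft_force: [3.6, -9.3, 8.5]
gripper_width: 0.101
```

The force is up and the position has stalled, so the tray is at its stop. I'm releasing and going straight up.

>>> {"op": "arm_command", "data": {"series": [[0, 0, 0, 0, 0, 0, 0.3], [0, 0, 0, 0, 0, 0, 0.3], [0, 0, -40, 0, 0, 0, 0.3], [0, 0, -60, 0, 0, 0, 0.3], [0, 30, -50, 0, 0, 0, 0.3]]}}

```text
t: 28.65
position: [504.3, 338.1, 197.2]
eef_rot: [-179.9, 0.0, 0.2]
ft_force: [0.7, 0.1, -1.1]
gripper_width: 0.348
```

>>> {"op": "arm_command", "data": {"series": [[-30, 45, -20, 0, 0, 0, 0.15], [-30, 50, 0, 0, 0, 0, 0.15], [-30, 55, 0, 0, 0, 0, 0.15], [-30, 55, 0, 0, 0, 0, 0.15], [0, 0, 0, 0, 0, 0, 0.15]]}}

```text
t: 29.28
position: [381.8, 129.5, 215.5]
eef_rot: [180.0, 0.2, -0.2]
ft_force: [0.9, 0.8, 0.3]
gripper_width: 0.424
```

Run:
```python
from feet import *
print(bot.state()['position'])
f=cam("wrist"); save("w12.png",f)
g=cam("top"); save("t12.png",g)
```

```text
[381.8 129.5 215.5]
```

View pics/w12.png

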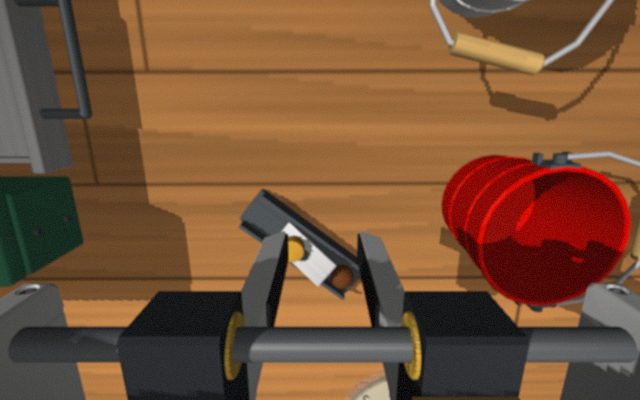

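View pics/t12.png

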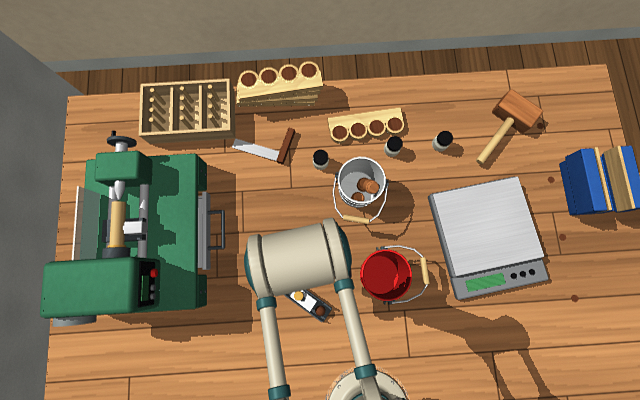

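```bash
python3 plan.py 495 -30 215 77.5
```

```text
pos [385.  132.  216.1] yaw -0.0 j6 99.1 d [ 110.  -162.    -1.1] dyaw 77.5 n 8
[13.8, 20.2, 0.1] -9.7
[10.2, 22.3, 0.1] -9.7
[6.3, 23.7, 0.1] -9.7
[2.2, 24.4, 0.1] -9.7
[-1.9, 24.4, 0.1] -9.7
[-6.0, 23.7, 0.1] -9.7
[-9.9, 22.4, 0.1] -9.7
[-13.5, 20.4, 0.1] -9.7
```

>>> {"op": "arm_command", "data": {"series": [[14, 20, 0, 0, 0, -9.7, 0.3], [10, 22, 0, 0, 0, -9.7, 0.3], [6, 24, 0, 0, 0, -9.7, 0.3], [2, 24, 0, 0, 0, -9.7, 0.3], [-2, 24, 0, 0, 0, -9.7, 0.3]]}}

```text
t: 30.0
position: [454.9, 32.0, 215.6]
eef_rot: [-180.0, -0.0, 49.0]
ft_force: [-0.2, -0.2, -0.0]
gripper_width: 0.352
```

>>> {"op": "arm_command", "data": {"series": [[-6, 24, 0, 0, 0, -9.7, 0.36], [-10, 22, 0, 0, 0, -9.7, 0.36], [-14, 20, 0, 0, 0, -9.6, 0.36], [0, 0, 0, 0, 0, 0, 0.36], [0, 0, 0, 0, 0, 0, 0.36]]}}

```text
t: 30.62
position: [493.9, -28.5, 215.5]
eef_rot: [-179.9, -0.0, 77.5]
ft_force: [-0.2, 0.3, -0.1]
gripper_width: 0.321
```

Run:
```python
from feet import *
print(bot.state()['position'],bot.state()['eef_rot'])
f=cam("wrist"); save("w13.png",f); g=cam("side"); save("s13.png",g,(280,160,400,280),5)
g=cam("top"); save("t13.png",g,(310,130,430,250),5)
```

```text
[493.9 -28.5 215.5] [-179.9   -0.    77.5]
```

View pics/w13.png

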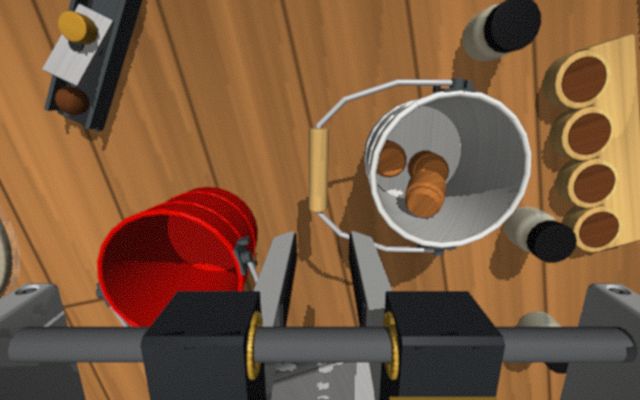

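View pics/s13.png

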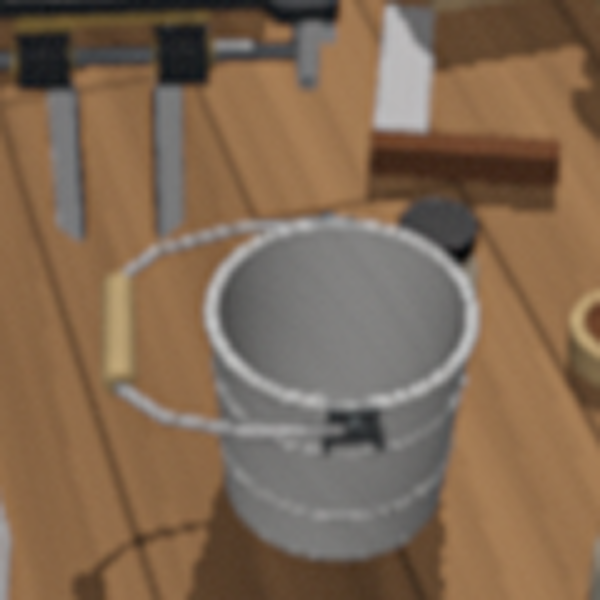

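View pics/t13.png

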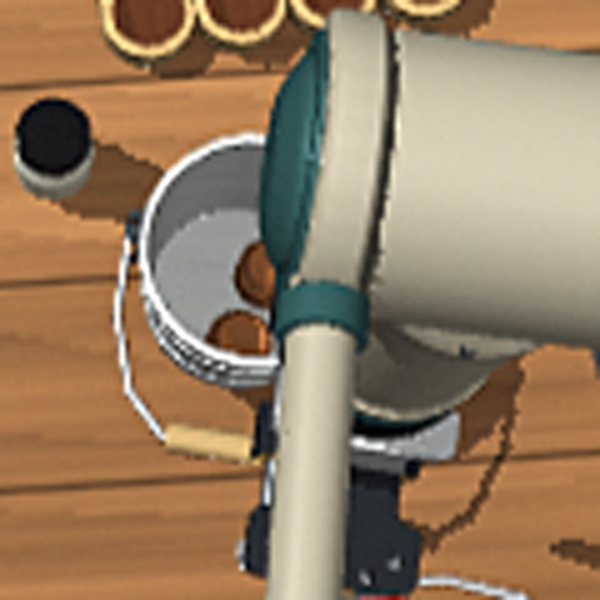

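Run:
```python
from feet import *
f=cam("wrist"); g=cam("side")
print(tri(f,(318,169.5),g,(303.6,225.4)))
print(tri(f,(318.5,128),g,(303.6,160+275/5)),tri(f,(317.5,211),g,(303.6,160+380/5)))
for z in (104,107,110): a,b=onz(f,318.5,128,z),onz(f,317.5,211,z); print(z,a,b,np.linalg.norm(a-b),(a+b)/2)
a=[onz(f,*p,108) for p in [(459,86),(438,248)]];print('piv',a,(a[0]+a[1])/2)
```

```text
(array([496.2,  -0.7, 106.7]), np.float64(0.9168644578948294))
(array([504.1,  31.9, 108.8]), np.float64(1.1522741267146264)) (array([487.9, -35.2, 107.6]), np.float64(0.7368063403988724))
104 [503.4  31.7 104. ] [487.2 -36.3 104. ] 69.84934734981007 [495.3  -2.3 104. ]
107 [503.5  31.9 107. ] [487.5 -35.3 107. ] 69.07921366786724 [495.5  -1.7 107. ]
110 [503.5  32.1 110. ] [487.7 -34.4 110. ] 68.30907998592441 [495.6  -1.1 110. ]
piv [array([614.9,  39.4, 108. ]), array([582.8, -90.9, 108. ])] [598.8 -25.7 108. ]
```

>>> {"op": "arm_command", "data": {"series": [[14, -2, 0, 0, 0, 0, 0.36], [13, -2, 30, 0, 0, 0, 0.36], [0, 0, 30, 0, 0, 0, 0.36], [0, 0, 0, 0, 0, 0, 0.36], [0, 0, 0, 0, 0, 0, 0.36]]}}

```text
t: 31.5
position: [496.5, -2.3, 157.0]
eef_rot: [179.9, -0.0, 77.5]
ft_force: [0.4, -0.2, 0.8]
gripper_width: 0.321
```

```bash
python3 plan.py 496 -1.3 109 77;python3 - <<'E'
from feet import *
f=cam("wrist"); save("w14.png",f); print(proj(f,(496,-1.3,107)))
E
```

```text
pos [496.5  -2.3 157. ] yaw 77.5 j6 4.2 d [ -0.5   1.  -48. ] dyaw -0.5 n 1
[0.9, -0.7, 48.0] 0.5
[321.6 226.2]
```

View pics/w14.png

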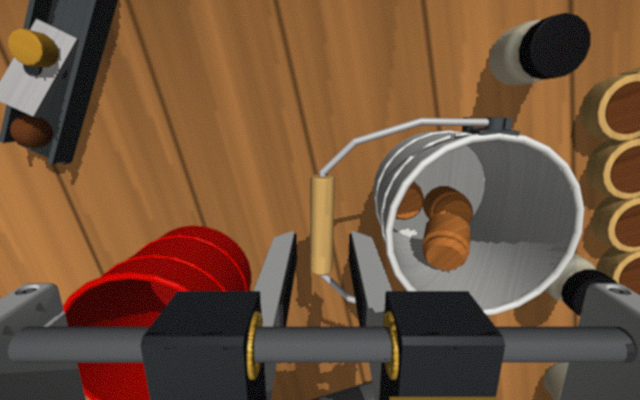

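The grip is at (322,225), as predicted and centred between the fingers. I'm going down and closing.

>>> {"op": "arm_command", "data": {"series": [[0, 0, 25, 0, 0, 0, 0.36], [0, 0, 23, 0, 0, 0, 0.36], [0, 0, 0, 0, 0, 0, 0.36], [0, 0, 0, 0, 0, 0, 0.36]]}}

```text
t: 32.05
position: [497.0, -2.8, 109.4]
eef_rot: [179.9, -0.0, 77.5]
ft_force: [0.0, 0.1, 0.5]
gripper_width: 0.317
```

>>> {"op": "arm_command", "data": {"series": [[0, 0, 0, 0, 0, 0, 0.9], [0, 0, 0, 0, 0, 0, 0.9], [0, 0, 0, 0, 0, 0, 0.9], [0, 0, 0, 0, 0, 0, 0.9]], "squeeze": 25}}

```text
t: 32.55
position: [495.9, -2.6, 108.2]
eef_rot: [180.0, 0.0, 77.5]
ft_force: [-0.9, 0.6, 0.6]
gripper_width: 0.162
```

Run:
```python
from feet import *
s=bot.state();print(s['position'],s['eef_rot'],s['ft_force'],s['gripper_width'])
g=cam("side"); save("s14.png",g,(280,160,400,280),5)
```

```text
[495.9  -2.6 108.2] [180.    0.   77.5] [-0.9  0.6  0.6] 0.16233784733270876
```

View pics/s14.png

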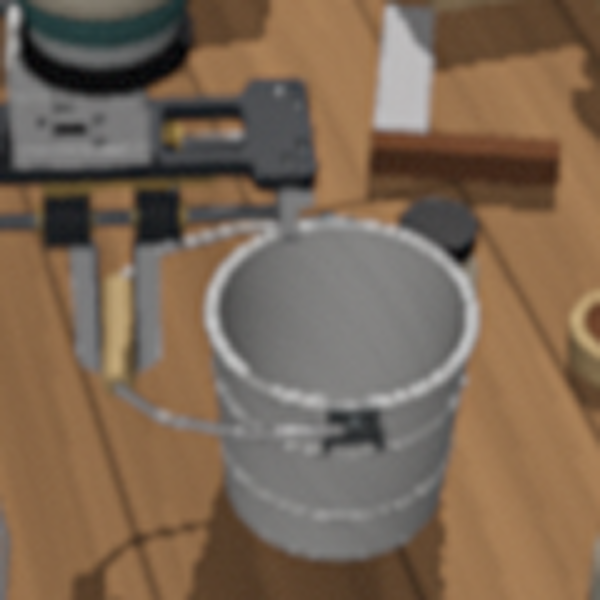

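>>> {"op": "arm_command", "data": {"series": [[0, -0.4, -11.1, 0, 0, 0, 0.9], [0, 1.7, -11, 0, 0, 0, 0.9], [0, 2.9, -10.7, 0, 0, 0, 0.9], [0, 4, -10.4, 0, 0, 0, 0.9], [0, 5, -9.9, 0, 0, 0, 0.9]]}}

```text
t: 33.22
position: [508.3, -5.4, 161.8]
eef_rot: [-179.9, 0.0, 77.5]
ft_force: [-2.6, 0.2, -0.0]
gripper_width: 0.163
```

Run:
```python
from feet import *
s=bot.state();print(s['position'],s['eef_rot'],s['ft_force'],s['gripper_width'])
g=cam("side"); save("s15.png",g,(270,140,410,280),4)
C=np.array([598.3,-24.9,108]);d=s['position']-C; print(np.linalg.norm(d), d@[.974,-.225,0], d@[.225,.974,0])
```

```text
[508.3  -5.4 161.8] [-179.9    0.    77.5] [-2.6  0.2 -0. ] 0.16303734721881297
106.68517759383948 -92.06018717844772 -1.2359837452017999
```

View pics/s15.png

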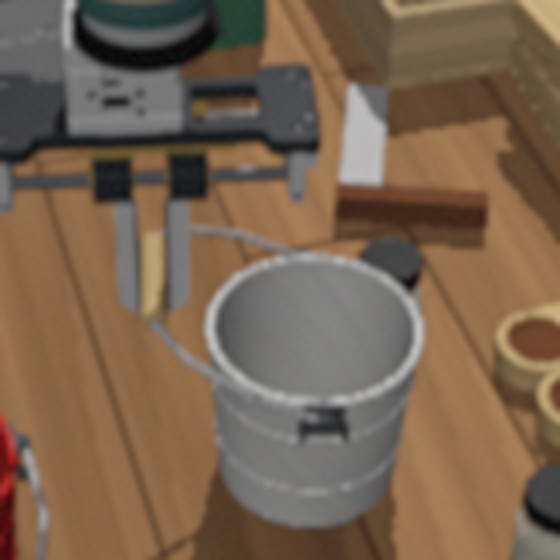

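The bail is turning with the grip and the pail is standing still, so I continue along the arc.

>>> {"op": "arm_command", "data": {"series": [[0, 6, -9.3, 0, 0, 0, 0.9], [0, 7, -8.6, 0, 0, 0, 0.9], [0, 7.9, -7.9, 0, 0, 0, 0.9], [0, 8.6, -7, 0, 0, 0, 0.9], [0, 9.3, -6, 0, 0, 0, 0.9]]}}

```text
t: 33.9
position: [547.3, -14.0, 200.6]
eef_rot: [180.0, 0.0, 77.5]
ft_force: [-2.6, 0.6, 0.6]
gripper_width: 0.165
```

>>> {"op": "arm_command", "data": {"series": [[0, 9.9, -5, 0, 0, 0, 0.9], [0, 10.3, -4, 0, 0, 0, 0.9], [0, 10.8, -2.9, 0, 0, 0, 0.9], [0, 10.9, -1.7, 0, 0, 0, 0.9], [0, 9, -0.6, 0, 0, 0, 0.9]]}}

```text
t: 34.52
position: [597.8, -25.2, 214.5]
eef_rot: [179.9, 0.0, 77.5]
ft_force: [-0.4, 0.1, 2.6]
gripper_width: 0.165
```

>>> {"op": "arm_command", "data": {"series": [[0, 0, 0, 0, 0, 0, 0.9], [0, 0, 0, 0, 0, 0, 0.9]]}}

```text
t: 34.78
position: [596.0, -24.8, 213.5]
eef_rot: [-179.9, 0.0, 77.5]
ft_force: [-0.9, 0.4, -0.1]
gripper_width: 0.16
```

Run:
```python
from feet import *
s=bot.state();print(s['position'],s['eef_rot'],s['ft_force'],s['gripper_width'])
g=cam("side"); save("s16.png",g,(270,120,410,280),4)
f=cam("wrist"); save("w16.png",f)
C=np.array([598.3,-24.9,108]);d=s['position']-C; print(np.linalg.norm(d), d@[.974,-.225,0], d@[.225,.974,0])
```

```text
[596.  -24.8 213.5] [-179.9    0.    77.5] [-0.9  0.4 -0.1] 0.16013346331756032
105.53851417403317 -2.2507070855526834 -0.40791091564391885
```

View pics/s16.png

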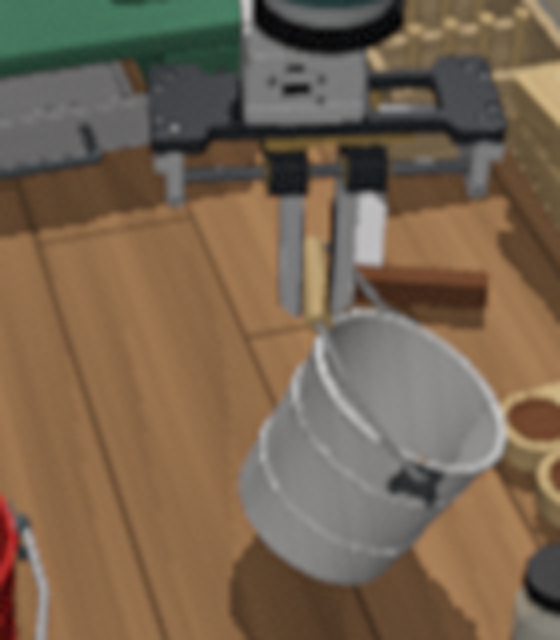

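View pics/w16.png

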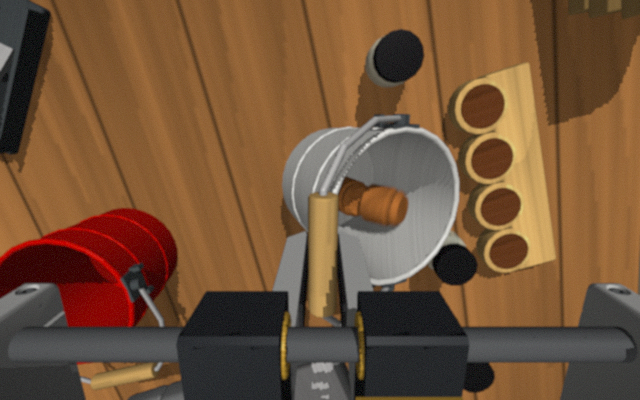

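The pail has tipped: its rim now leans toward +x at the right of the side view, with the bail only part-raised. I'm backing off along the same path to let it sit down again.

>>> {"op": "arm_command", "data": {"series": [[0, -9, 0.6, 0, 0, 0, 0.9], [0, -10.9, 1.7, 0, 0, 0, 0.9], [0, -10.8, 2.4, 0, 0, 0, 0.9], [0, -10.3, 3, 0, 0, 0, 0.9], [0, 0, 0, 0, 0, 0, 0.9]]}}

```text
t: 35.5
position: [554.1, -15.9, 207.2]
eef_rot: [-179.9, 0.1, 77.5]
ft_force: [-4.1, -0.3, 8.7]
gripper_width: 0.165
```

Run:
```python
from feet import *
s=bot.state();print(s['position'],s['eef_rot'],s['ft_force'],s['gripper_width'])
g=cam("side"); save("s17.png",g,(270,120,410,280),4)
f=cam("wrist"); save("w17.png",f)
```

```text
[554.1 -15.9 207.2] [-179.9    0.1   77.5] [-4.1 -0.3  8.7] 0.16543366146156063
```

View pics/s17.png

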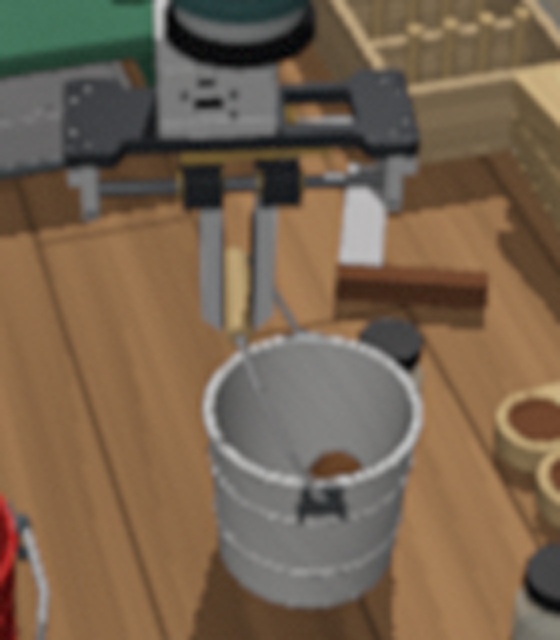

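View pics/w17.png

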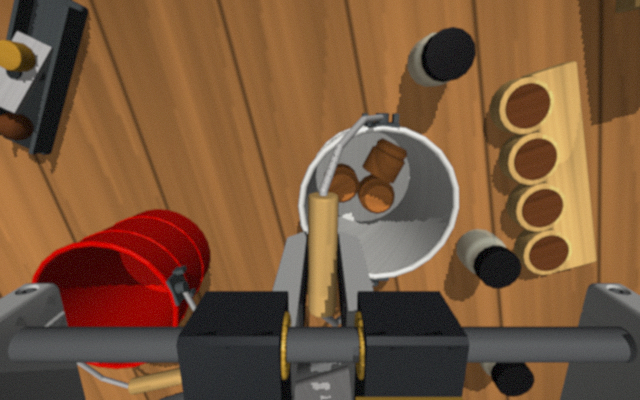

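Run:
```python
from feet import *
f=cam("wrist"); g=cam("side")
for p in [(300,200),(460,200),(380,125),(380,278)]: print(p,onz(f,*p,115))
# rim in side crop: left 203,410 right 422,410 ; top 335 bottom 488 (centre)
for p in [(203,410),(422,410),(313,335),(313,488)]:
    q=(270+p[0]/4,120+p[1]/4); print('side',q,onz(g,*q,115))
# grip ends
print('grip side/wrist', tri(f,(324,195),g,(270+235/4,120+250/4)), tri(f,(321,312),g,(270+235/4,120+330/4)))
print(bot.state()['ft_force'],bot.state()['position'])
```

```text
(300, 200) [539.   -5.7 115. ]
(460, 200) [662.3 -33.1 115. ]
(380, 125) [610.5  37.8 115. ]
(380, 278) [589.  -87.3 115. ]
side (320.75, 222.5) [535.9 -10.7 115. ]
side (375.5, 222.5) [659.1 -45.6 115. ]
side (348.25, 203.75) [618.2  34.5 115. ]
side (348.25, 242.0) [578.5 -87.7 115. ]
grip side/wrist (array([563.5,  19. , 206.3]), np.float64(0.11161244644954087)) (array([545.9, -46.6, 206. ]), np.float64(2.619642738575763))
[-4.6 -0.1  9.3] [555.3 -16.2 207.8]
```

>>> {"op": "arm_command", "data": {"series": [[0, 0, -3, 0, 0, 0, 0.9], [0, 0, 0, 0, 0, 0, 0.9]]}}

```text
t: 35.95
position: [556.7, -16.2, 209.5]
eef_rot: [179.9, 0.0, 77.5]
ft_force: [0.5, 0.4, -0.0]
gripper_width: 0.164
```

>>> {"op": "arm_command", "data": {"series": [[0, 0, -2, 0, 0, 0, 0.9], [0, 0, 0, 0, 0, 0, 0.9]]}}

```text
t: 36.2
position: [556.4, -15.9, 211.0]
eef_rot: [-180.0, -0.0, 77.5]
ft_force: [0.7, -0.1, -2.4]
gripper_width: 0.166
```

>>> {"op": "arm_command", "data": {"series": [[0, 4, -2, 0, 0, 0, 0.9], [0, 4, -1.6, 0, 0, 0, 0.9], [0, 0, 0, 0, 0, 0, 0.9]]}}

```text
t: 36.58
position: [564.6, -17.9, 215.1]
eef_rot: [180.0, 0.0, 77.5]
ft_force: [-0.2, -0.3, -3.1]
gripper_width: 0.162
```

>>> {"op": "arm_command", "data": {"series": [[0, 4, -1.3, 0, 0, 0, 0.9], [0, 4, -1.2, 0, 0, 0, 0.9], [0, 0, 0, 0, 0, 0, 0.9]]}}

```text
t: 36.95
position: [572.0, -19.5, 217.4]
eef_rot: [-180.0, 0.0, 77.5]
ft_force: [0.1, -0.3, -5.3]
gripper_width: 0.163
```

Run:
```python
from feet import *
g=cam("side"); save("s18.png",g,(270,120,410,280),4)
```

```text
(no output)
```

View pics/s18.png

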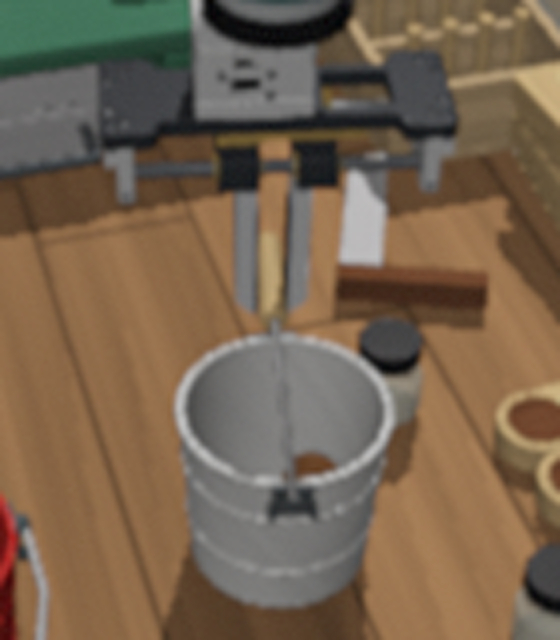

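>>> {"op": "arm_command", "data": {"series": [[0, 0, 2, 0, 0, 0, 0.9], [0, 0, 0, 0, 0, 0, 0.9]]}}

```text
t: 37.25
position: [572.5, -19.7, 217.0]
eef_rot: [179.8, 0.0, 77.5]
ft_force: [-0.1, -0.5, 3.0]
gripper_width: 0.161
```

>>> {"op": "arm_command", "data": {"series": [[0, 0, 1, 0, 0, 0, 0.9], [0, 0, 0, 0, 0, 0, 0.9]]}}

```text
t: 37.5
position: [572.9, -19.8, 216.9]
eef_rot: [179.7, 0.0, 77.5]
ft_force: [-1.2, -0.1, 8.4]
gripper_width: 0.164
```

Run:
```python
from feet import *
s=bot.state(); print(s['position'],s['ft_force'])
f=cam("wrist"); save("w19.png",f)
g=cam("side"); save("s19.png",g,(270,120,410,280),4)
```

```text
[572.9 -19.8 216.9] [-1.2 -0.1  8.4]
```

View pics/w19.png

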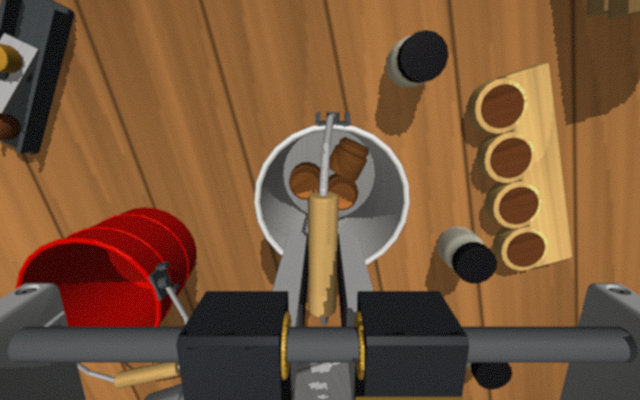

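View pics/s19.png

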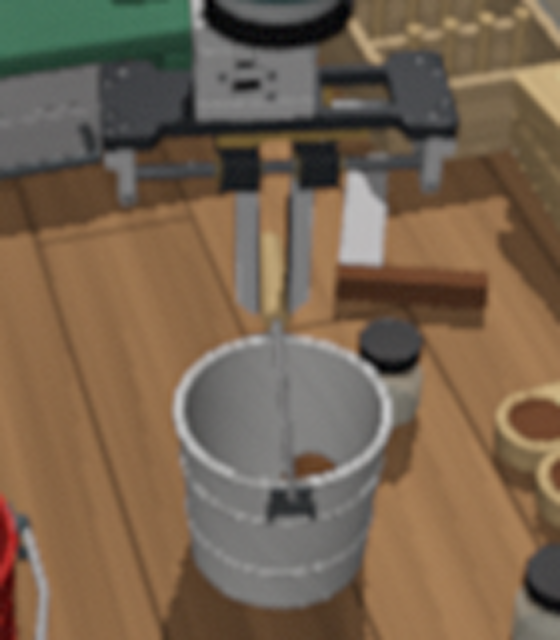

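Run:
```python
from feet import *
f=cam("wrist"); g=cam("side")
a,b=onz(f,256,192,115),onz(f,409,188,115); print(a,b,(a+b)/2,np.linalg.norm(a-b))
print(onz(f,332,125,115))
for p in [(175,410),(392,410),(283,336),(285,487)]:
    q=(270+p[0]/4,120+p[1]/4); print('side',q,onz(g,*q,115))
# pivot near side and grip line in side view
q=(270+292/4,120+497/4); print('pivot near at r62',q,onz(g,*q,108))
q=(332,118); print('pivot far wrist',onz(f,*q,108))
```

```text
[522.8   2.4 115. ] [644.7 -21.3 115. ] [583.8  -9.5 115. ] 124.16491123657433
[594.2  41.1 115. ]
side (313.75, 222.5) [520.1  -6.2 115. ]
side (368.0, 222.5) [642.2 -40.8 115. ]
side (340.75, 204.0) [600.2  38.6 115. ]
side (341.25, 241.75) [563.6 -82.7 115. ]
pivot near at r62 (343.0, 244.25) [567.2 -84.8 108. ]
pivot far wrist [595.5  45.9 108. ]
```

>>> {"op": "arm_command", "data": {"series": [[0, 0, -1.8, 0, 0, 0, 0.9], [0, 3, -0.3, 0, 0, 0, 0.9], [0, 3, -0.2, 0, 0, 0, 0.9], [0, 3, -0.1, 0, 0, 0, 0.9], [0, 0, 0, 0, 0, 0, 0.9]]}}

```text
t: 38.33
position: [581.5, -21.7, 217.3]
eef_rot: [179.9, 0.0, 77.5]
ft_force: [0.4, -0.9, 4.6]
gripper_width: 0.163
```

Run:
```python
from feet import *
s=bot.state(); print(s['position'],s['ft_force'])
f=cam("wrist"); save("w20.png",f)
g=cam("side"); save("s20.png",g,(270,120,410,280),4)
```

```text
[581.5 -21.7 217.3] [ 0.4 -0.9  4.6]
```

View pics/w20.png

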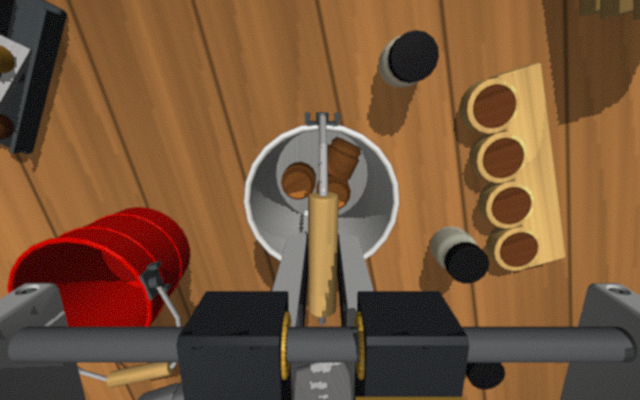

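View pics/s20.png

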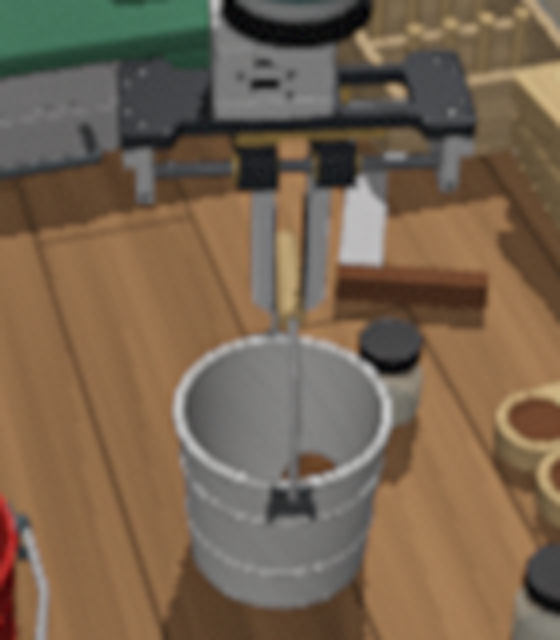

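The pail stands upright with the wire running straight from grip to pivot at column 322, and the feet are inside. Next I lift it.

>>> {"op": "arm_command", "data": {"series": [[0, 0, 0, 0, 0, 0, 0.9], [0, 0, -5, 0, 0, 0, 0.9], [0, 0, -10, 0, 0, 0, 0.9], [0, 0, -15, 0, 0, 0, 0.9], [0, 0, -20, 0, 0, 0, 0.9]], "squeeze": 40}}

```text
t: 39.05
position: [580.2, -21.2, 267.3]
eef_rot: [-179.9, -0.0, 77.5]
ft_force: [0.2, -0.2, -4.4]
gripper_width: 0.16
```

>>> {"op": "arm_command", "data": {"series": [[0, 0, -20, 0, 0, 0, 0.9], [0, 0, -20, 0, 0, 0, 0.9], [0, 0, -20, 0, 0, 0, 0.9], [0, 0, -10, 0, 0, 0, 0.9], [0, 0, 0, 0, 0, 0, 0.9]]}}

```text
t: 39.67
position: [580.8, -21.3, 337.7]
eef_rot: [179.9, -0.0, 77.5]
ft_force: [0.2, 0.1, -4.7]
gripper_width: 0.162
```

```bash
python3 - <<'E'
from feet import *
s=bot.state(); print(s['position'],s['ft_force'],s['gripper_width'])
g=cam("side"); save("s21.png",g,(250,60,450,300),3)
E
python3 plan.py 466 -367 337 77.5
```

```text
[580.8 -21.3 337.7] [ 0.2  0.1 -4.7] 0.16175641349242276
pos [580.4 -21.3 336.8] yaw 77.5 j6 3.5 d [-1.144e+02 -3.457e+02  2.000e-01] dyaw -0.0 n 7
[-51.7, -5.3, -0.0] 0.0
[-51.7, -5.3, -0.0] 0.0
[-51.7, -5.3, -0.0] 0.0
[-51.8, -5.3, -0.0] 0.0
[-51.8, -5.3, -0.0] 0.0
[-51.8, -5.3, -0.0] 0.0
[-51.8, -5.3, -0.0] 0.0
```

View pics/s21.png

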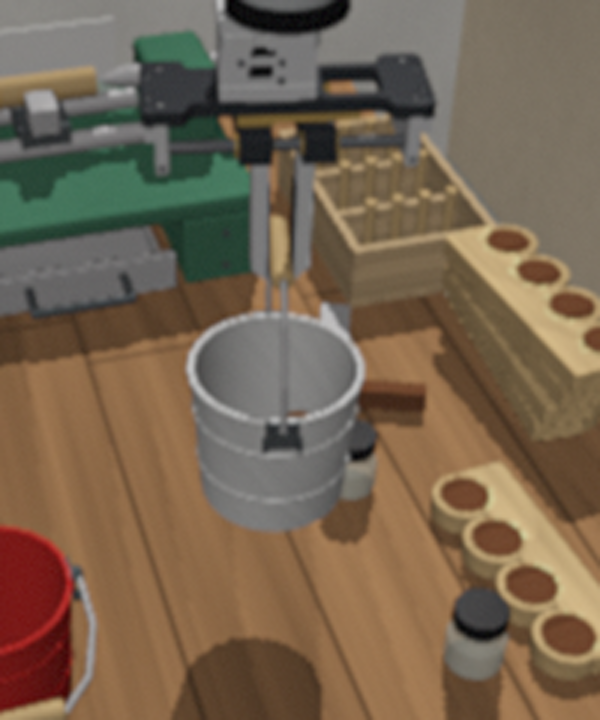

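The pail is hanging level. I'm moving it smoothly to the pan.

>>> {"op": "arm_command", "data": {"series": [[-15, -1.5, 0, 0, 0, 0, 0.9], [-28, -3, 0, 0, 0, 0, 0.9], [-36, -3.7, 0, 0, 0, 0, 0.9], [-40, -4.1, 0, 0, 0, 0, 0.9], [-40, -4.1, 0, 0, 0, 0, 0.9]]}}

```text
t: 40.35
position: [528.9, -174.9, 336.1]
eef_rot: [-179.9, 0.0, 77.5]
ft_force: [1.1, -0.7, -5.0]
gripper_width: 0.157
```

>>> {"op": "arm_command", "data": {"series": [[-40, -4.1, 0, 0, 0, 0, 0.9], [-40, -4.1, 0, 0, 0, 0, 0.9], [-38, -3.9, 0, 0, 0, 0, 0.9], [-33, -3.4, 0, 0, 0, 0, 0.9], [-25, -2.5, 0, 0, 0, 0, 0.9]]}}

```text
t: 40.98
position: [472.9, -343.2, 335.9]
eef_rot: [-179.9, 0.0, 77.4]
ft_force: [0.8, -0.7, -4.8]
gripper_width: 0.161
```

>>> {"op": "arm_command", "data": {"series": [[-16, -1.6, 0, 0, 0, 0, 0.9], [-8, -0.8, 0, 0, 0, 0, 0.9], [-3, -0.3, 0, 0, 0, 0, 0.9], [0, 0, 0, 0, 0, 0, 0.9], [0, 0, 0, 0, 0, 0, 0.9]]}}

```text
t: 41.6
position: [466.5, -366.1, 337.1]
eef_rot: [180.0, -0.0, 77.6]
ft_force: [-0.5, 0.5, -5.2]
gripper_width: 0.157
```

Run:
```python
from feet import *
s=bot.state(); print(s['position'],s['ft_force'],s['gripper_width'])
g=cam("side"); save("s22.png",g)
f=cam("top"); save("t22.png",f,(340,120,640,400),2)
f=cam("wrist"); save("w22.png",f)
```

```text
[ 466.5 -366.1  337.1] [-0.5  0.5 -5.2] 0.1565119008170484
```

View pics/s22.png

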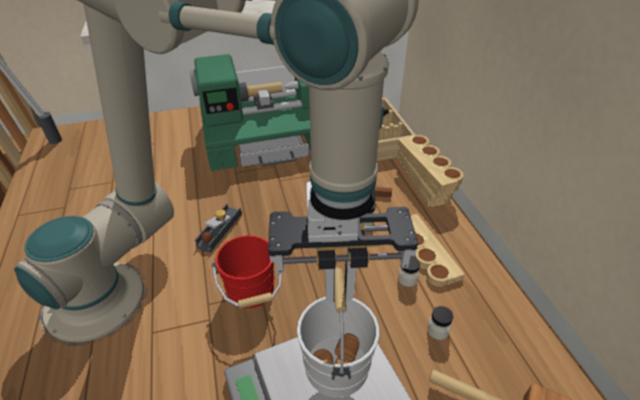

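View pics/t22.png

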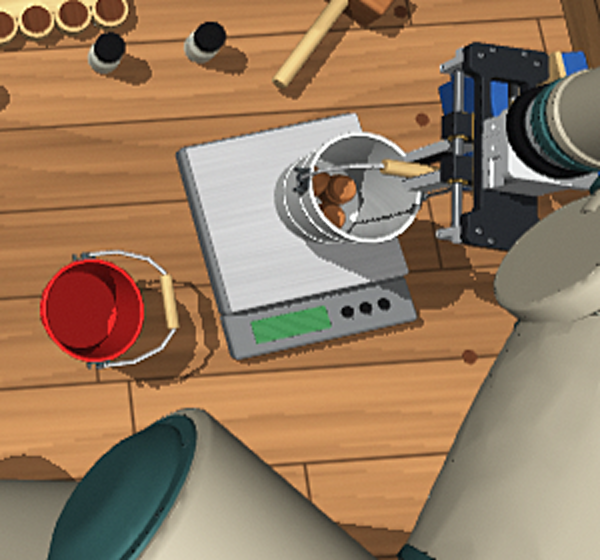

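View pics/w22.png

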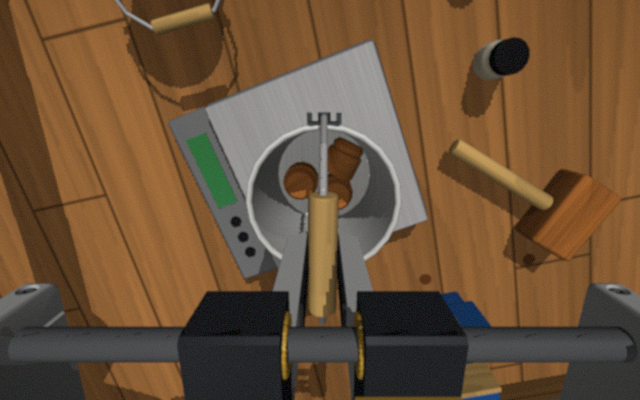

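All three feet are in the pail and it is over the pan. I'm lowering it.

>>> {"op": "arm_command", "data": {"series": [[0, 0, 15, 0, 0, 0, 0.9], [0, 0, 20, 0, 0, 0, 0.9], [0, 0, 15, 0, 0, 0, 0.9], [0, 0, 10, 0, 0, 0, 0.9], [0, 0, 3, 0, 0, 0, 0.9]]}}

```text
t: 42.38
position: [466.0, -366.7, 273.1]
eef_rot: [-179.9, -0.0, 77.5]
ft_force: [0.0, 0.3, -4.5]
gripper_width: 0.158
```

>>> {"op": "arm_command", "data": {"series": [[0, 0, 2, 0, 0, 0, 0.9], [0, 0, 1, 0, 0, 0, 0.9], [0, 0, 0, 0, 0, 0, 0.9]]}}

```text
t: 42.75
position: [466.4, -367.0, 271.3]
eef_rot: [180.0, 0.0, 77.5]
ft_force: [-0.2, 0.7, -6.0]
gripper_width: 0.161
```

>>> {"op": "arm_command", "data": {"series": [[0, 0, 1, 0, 0, 0, 0.9], [0, 0, 0, 0, 0, 0, 0.9]]}}

```text
t: 43.0
position: [466.2, -366.9, 270.0]
eef_rot: [180.0, 0.0, 77.5]
ft_force: [-0.7, -0.3, -4.4]
gripper_width: 0.159
```

>>> {"op": "arm_command", "data": {"series": [[0, 0, 1, 0, 0, 0, 0.9], [0, 0, 0, 0, 0, 0, 0.9]]}}

```text
t: 43.25
position: [466.3, -367.1, 269.4]
eef_rot: [180.0, 0.0, 77.5]
ft_force: [-0.7, -0.9, -3.4]
gripper_width: 0.159
```

>>> {"op": "arm_command", "data": {"series": [[0, 0, 1, 0, 0, 0, 0.9], [0, 0, 0, 0, 0, 0, 0.9]]}}

```text
t: 43.5
position: [466.8, -367.2, 269.3]
eef_rot: [179.9, 0.1, 77.5]
ft_force: [-0.6, -0.1, 3.5]
gripper_width: 0.157
```

Seated: the weight is off the tool. I'm opening, then going straight up.

>>> {"op": "arm_command", "data": {"series": [[0, 0, -0.5, 0, 0, 0, 0.3], [0, 0, 0, 0, 0, 0, 0.2], [0, 0, 0, 0, 0, 0, 0.2], [0, 0, -20, 0, 0, 0, 0.2], [0, 0, -40, 0, 0, 0, 0.2]]}}

```text
t: 44.12
position: [465.5, -366.2, 327.1]
eef_rot: [-179.8, -0.1, 77.5]
ft_force: [0.1, -0.8, 0.6]
gripper_width: 0.402
```

>>> {"op": "arm_command", "data": {"series": [[0, 0, -50, 0, 0, 0, 0.2], [-40, -20, -30, 0, 0, 0, 0.2], [-40, -40, 0, 0, 0, 0, 0.2], [-40, -40, 0, 0, 0, 0, 0.2], [0, 0, 0, 0, 0, 0, 0.2]]}}

```text
t: 44.75
position: [339.7, -464.3, 408.2]
eef_rot: [-179.9, 0.0, 77.2]
ft_force: [0.5, 0.8, -0.5]
gripper_width: 0.398
```

Run:
```python
from feet import *
s=bot.state(); print(s['position'],s['ft_force'],s['gripper_width'])
g=cam("side"); save("s23.png",g)
f=cam("top"); save("t23.png",f)
f=cam("wrist"); save("w23.png",f)
```

```text
[ 339.7 -464.3  408.2] [ 0.5  0.8 -0.5] 0.39832662928655593
```

View pics/s23.png

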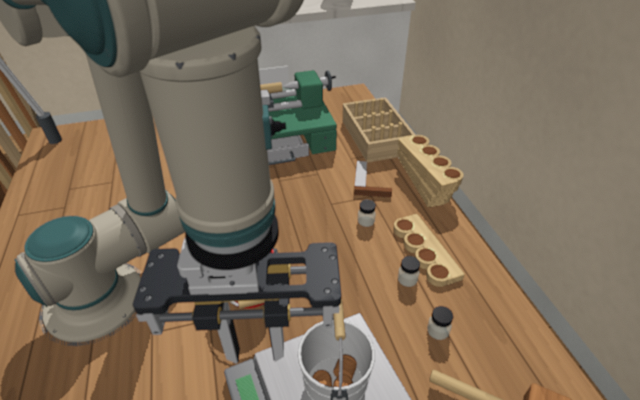

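View pics/t23.png

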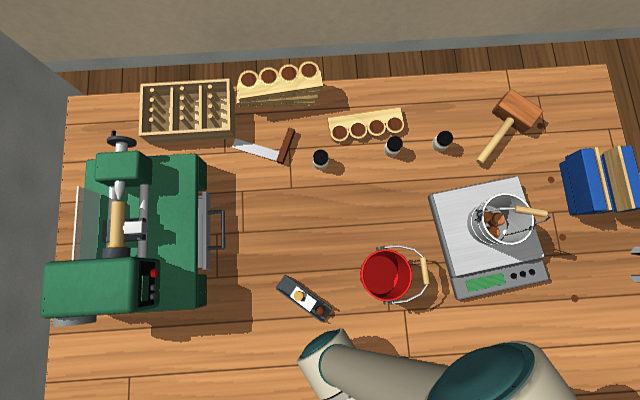

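View pics/w23.png

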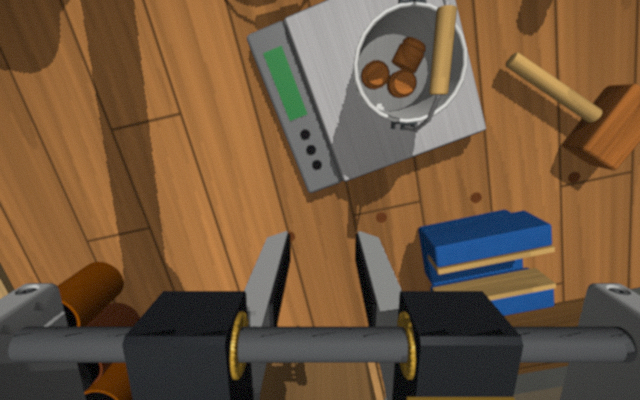

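Run:
```python
from feet import *
f=cam("wrist")
a,b=onz(f,355,62,167),onz(f,467,62,167); c,d=onz(f,410,3,167),onz(f,410,122,167); print(a,b,c,d,(a+b)/2,(c+d)/2)
A=cv2.imread('pics/top0.png').astype(int);B=cam("top")['frame'][:,:,::-1].astype(int)
D=(abs(A-B).max(2)>40).astype(np.uint8); n,l,s,cc=cv2.connectedComponentsWithStats(D)
print([tuple(map(int,s[i])) for i in range(1,n) if s[i][4]>25])
fs=B[170:290,180:300].astype(np.uint8); cv2.imwrite('pics/t24.png',np.hstack([cv2.resize(A[195:265,190:240].astype(np.uint8),None,fx=7,fy=7),cv2.resize(B[195:265,190:240].astype(np.uint8),None,fx=7,fy=7)]))
```

```text
[ 405.7 -348.3  167. ] [ 528.2 -375.5  167. ] [ 474.4 -303.2  167. ] [ 456.3 -426.8  167. ] [ 467.  -361.9  167. ] [ 465.4 -365.   167. ]
[(332, 156, 83, 85, 3828), (206, 192, 2, 77, 83), (467, 194, 84, 67, 3376), (221, 210, 5, 39, 135), (538, 225, 39, 36, 404), (629, 245, 11, 10, 79), (630, 274, 10, 8, 62), (631, 317, 9, 10, 64), (297, 322, 343, 78, 15365), (345, 387, 30, 13, 221), (384, 389, 9, 11, 59)]
```

View pics/t24.png

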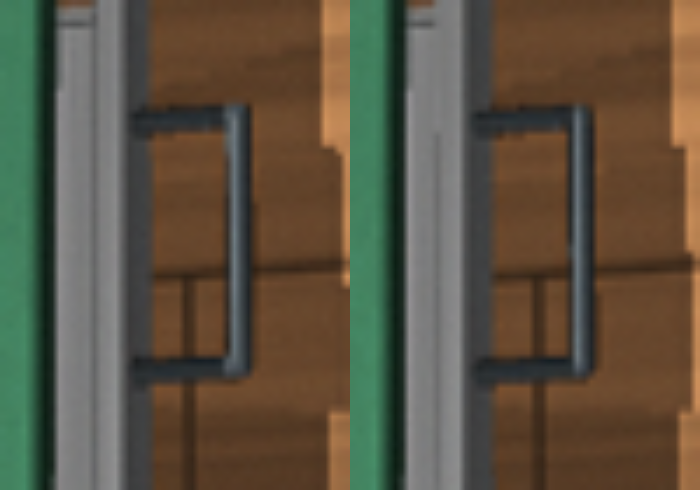

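The tray bar sits about 1 px further in than at the start. The pail is centred on the pan, and the other things show no change. I'm handing in.

```bash
python3 -c "
from plant import bot
print(bot.close_job())"
```

```text
the job is handed in; nothing more can be done
None
```

The job is handed in at about 45 s. I pulled the tray out about 196 mm and put all three feet it held into the grey pail. I then pushed the tray home until the force rose at its stop, raised the bail, carried the pail by it to the scale and let go.

**Last checks:**
- **Pail:** it stands upright on the pan with its centre at about (466, -364) mm, against a pan centre of (463, -367) mm. The bail is up and three feet are visible inside.
- **Tray:** the handle sits about 1 px further in than at the start.
- **Other things:** comparing the first and last top views shows no change at the jars, rack, square or red pail.
- **Robot:** it was clear of everything.

**What went wrong:** on the first try at raising the bail, the pail tipped towards +x. The grip was probably sitting lower in the fingers than I had assumed, so I forced it inside its circle. I backed off, and it stood upright again with the feet still in it.

On the second try the upward pull briefly reached the pail's full weight, so it may have lifted about 1 mm. By the end of that it had moved about 18 mm towards -x. I seated it on the bench again and finished raising the bail there before lifting.

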